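# Stack the moulds and hold the spring clamp open

## Task

Stack the two plaster moulds that stand to the right of the blue clamp squarely on the one that stands on the plywood bat, sides lined up, to make a column of three. Then take the black bar of the blue spring clamp, pull the sliding jaw out until its red pointer is over the white line on the green mark clip, and keep it there: it springs back if let go, so finish still holding it, ready for a workmate to put the column in. Leave the bottom mould where it is and do not disturb the cups and the jar.

Things in the scene. Friction and masses are not known exactly. Their poses are not given: they have to be found in the camera images.
- mould_a_mid (a point): cream plaster two-part mould, closed, an upright block with cut corners and a round dimple in its flat top, 60 mm along its x, 66 mm along its y, 64 mm high, about 0.28 kg; the point is its centre, half-way up (32 mm above its underside), z up; the two halves are one piece. Grasp it across the 60 mm flats (along its x). One of the two loose moulds, standing on the table to the right of the clamp.
- mould_b_mid (a point): cream plaster two-part mould, closed, an upright block with cut corners and a round dimple in its flat top, 60 mm along its x, 66 mm along its y, 64 mm high, about 0.28 kg; the point is its centre, half-way up (32 mm above its underside), z up; the two halves are one piece. Grasp it across the 60 mm flats (along its x). The other loose mould, the same.
- mould_low_mid (a point): cream plaster two-part mould, closed, an upright block with cut corners and a round dimple in its flat top, 60 mm along its x, 66 mm along its y, 64 mm high, about 0.28 kg; the point is its centre, half-way up (32 mm above its underside), z up; the two halves are one piece. The bottom mould of the column; it stands loose on a fixed plywood bat at the left (110 x 110 x 12 mm), so its top is 76 mm above the table.
- clamp: blue steel base of the spring clamp, fixed, 270 x 150 mm; origin on the table (the plate runs from x -150 to +120 mm, y +-75 mm); x points away from the robot to the fixed jaw (top 55 mm high); the sliding jaw is pulled along -x. All of the clamp but the pull bar and its posts is under 57 mm high.
- jaw: the sliding aluminium jaw with its saddle, red pointer and black pull bar, one moving piece; its origin lies on the clamp's origin when shut (sprung home) and moves up to 100 mm along the clamp's -x to the end stop. The spring pulls it back with about 3.6 N when shut plus 1.2 N more per 10 mm of pull.
- bar_mid (a point): middle of the black pull bar: a level round bar 16 mm thick and 96 mm long, along the clamp's y, its centre 95 mm above the table; it stands on two steel posts 80 mm apart (12 mm thick, 68 mm clear between them) on the saddle, whose top is 52 mm above the table. Axes as the clamp's; it can be pinched from above, fingers closing along the clamp's x.
- pointer_tip (a point): tip of the red pointer of the sliding jaw, on the clamp's left (+y) side over the white scale, 25 mm above the table; it moves with the bar
- mark_clip: green mark clip on the scale's edge, fixed, 10 mm wide along x, 20 mm high above the table, with a white line across its middle; the origin is at the line, axes as the clamp's: the pointer is on the mark when it has the same place along the clamp's x. It is 60 to 85 mm of pull away from shut.
- slip_jar: white jar with a blue lid, 66 mm across, 88 mm high, origin under its middle; stands at the far right; leave alone
- bisque_cup: pale cup, 68 mm across, 76 mm high, origin under its middle; leave alone; stands left of an upright wooden panel (19 mm thick, over 0.7 m tall, at y 0.15 to 0.17 m, from x = 0.59 m onward): keep the arm clear of the panel
- terra_cup: terracotta cup, 66 mm across, 63 mm high, origin under its middle; stands beyond the bat; leave alone
Not all that is in view belongs to the job. Leave any pink look-alike of the part that bears mould_low_mid alone.

How it is judged:
On the way, in this order (a step that is already met when the one before it is completed fails the run):
1. one loose mould stands squarely on the bottom mould (((horizontal distance between mould_a_mid and mould_low_mid below 0.01 m and height (world z) of mould_a_mid between 0.103 and 0.113 m and angle between mould_a_mid's own z axis and vertical below 0.06 rad and (angle between the x axis of mould_a_mid and the x axis of mould_low_mid, either way round below 0.17 rad or angle between the x axis of mould_a_mid and the y axis of mould_low_mid, either way round below 0.17 rad)) or (horizontal distance between mould_b_mid and mould_low_mid below 0.01 m and height (world z) of mould_b_mid between 0.103 and 0.113 m and angle between mould_b_mid's own z axis and vertical below 0.06 rad and (angle between the x axis of mould_b_mid and the x axis of mould_low_mid, either way round below 0.17 rad or angle between the x axis of mould_b_mid and the y axis of mould_low_mid, either way round below 0.17 rad)))), for 0.2 s.
2. the column of three stands (((horizontal distance between each of mould_a_mid, mould_b_mid and mould_low_mid below 0.01 m and height (world z) of mould_a_mid between 0.103 and 0.113 m and angle between each of mould_a_mid, mould_b_mid's own z axis and vertical below 0.06 rad and (angle between the x axis of mould_a_mid and the x axis of mould_low_mid, either way round below 0.17 rad or angle between the x axis of mould_a_mid and the y axis of mould_low_mid, either way round below 0.17 rad) and height (world z) of mould_b_mid between 0.167 and 0.177 m and (angle between the x axis of mould_b_mid and the x axis of mould_low_mid, either way round below 0.17 rad or angle between the x axis of mould_b_mid and the y axis of mould_low_mid, either way round below 0.17 rad)) or (horizontal distance between each of mould_b_mid, mould_a_mid and mould_low_mid below 0.01 m and height (world z) of mould_b_mid between 0.103 and 0.113 m and angle between each of mould_b_mid, mould_a_mid's own z axis and vertical below 0.06 rad and (angle between the x axis of mould_b_mid and the x axis of mould_low_mid, either way round below 0.17 rad or angle between the x axis of mould_b_mid and the y axis of mould_low_mid, either way round below 0.17 rad) and height (world z) of mould_a_mid between 0.167 and 0.177 m and (angle between the x axis of mould_a_mid and the x axis of mould_low_mid, either way round below 0.17 rad or angle between the x axis of mould_a_mid and the y axis of mould_low_mid, either way round below 0.17 rad)))), for 0.2 s.
3. the jaw is pulled out to the mark by its bar (x of pointer_tip in the frame of mark_clip between -0.005 and 0.005 m and contact force between the fingers and jaw above 5 N and distance between the grasp point and bar_mid below 0.07 m), for 0.3 s.
At the end, for the whole second after the job is handed in: Three moulds stand upright on the bat, the upper ones within 10 mm and 10 degrees of square over the bottom one, that one within 20 mm of its start; the fingers still hold the pull bar (over 5 N, grasp within 70 mm of its middle) with the pointer at rest within 5 mm of the white line (all of step 3 and ((horizontal distance between each of mould_a_mid, mould_b_mid and mould_low_mid below 0.01 m and height (world z) of mould_a_mid between 0.103 and 0.113 m and angle between each of mould_a_mid, mould_b_mid's own z axis and vertical below 0.06 rad and (angle between the x axis of mould_a_mid and the x axis of mould_low_mid, either way round below 0.17 rad or angle between the x axis of mould_a_mid and the y axis of mould_low_mid, either way round below 0.17 rad) and height (world z) of mould_b_mid between 0.167 and 0.177 m and (angle between the x axis of mould_b_mid and the x axis of mould_low_mid, either way round below 0.17 rad or angle between the x axis of mould_b_mid and the y axis of mould_low_mid, either way round below 0.17 rad)) or (horizontal distance between each of mould_b_mid, mould_a_mid and mould_low_mid below 0.01 m and height (world z) of mould_b_mid between 0.103 and 0.113 m and angle between each of mould_b_mid, mould_a_mid's own z axis and vertical below 0.06 rad and (angle between the x axis of mould_b_mid and the x axis of mould_low_mid, either way round below 0.17 rad or angle between the x axis of mould_b_mid and the y axis of mould_low_mid, either way round below 0.17 rad) and height (world z) of mould_a_mid between 0.167 and 0.177 m and (angle between the x axis of mould_a_mid and the x axis of mould_low_mid, either way round below 0.17 rad or angle between the x axis of mould_a_mid and the y axis of mould_low_mid, either way round below 0.17 rad))) and distance of mould_low_mid from where it was at the start of the episode below 0.02 m and angle between mould_low_mid's own z axis and vertical below 0.06 rad and linear speed of jaw below 0.01 m/s); the arm keeps its last pose, push and grip.
It fails at once if the jar is knocked, pushed more than 25 mm or tipped (distance of slip_jar from where it was at the start of the episode above 0.025 m or angle between slip_jar's own z axis and vertical above 0.35 rad).
It fails at once if the pale cup is knocked, pushed more than 25 mm or tipped (distance of bisque_cup from where it was at the start of the episode above 0.025 m or angle between bisque_cup's own z axis and vertical above 0.35 rad).
It fails at once if the terracotta cup is knocked, pushed more than 25 mm or tipped (distance of terra_cup from where it was at the start of the episode above 0.025 m or angle between terra_cup's own z axis and vertical above 0.35 rad).
It also fails if it takes over 58 s, if anything falls off the work surface, if the arm or the gripper's body presses on something with over 40 N, if the wrist force passes 120 N, or if a joint passes its speed limit or range.

## Robot

A 6-joint arm with a two-finger parallel gripper is mounted at the origin on a cart in front of the work surface, level with it; the furniture and walls round the work are solid. World frame = base frame: x ahead of the robot, y to its left, z up, the work surface at z = 0. Lengths are in m, angles in rad, forces in N, time in s.
With the tool pointing down it reaches from about 0.25 to 0.725 m from the base axis. Payload 4 kg.
Tool frame: the origin (TCP) lies midway between the tips of the shut fingers; the grasp point (between the pads) lies 19 mm behind it; z points along the fingers, y is the direction in which the jaws open and shut (so a half turn about z gives the same grasp; the last joint's range is limited). The gripper opens to 85 mm and grips with 20 to 120 N. Pads are 22 mm wide; open, the fingers measure 114 mm over their backs; the gripper's body (76 mm by 85 mm) begins 54 mm behind the grasp point. The pads swing forward as they close: fully open they stand 13 mm farther back than shut.
Start: joints at [1.324, 0.241, 0.005, 1.335, 0, 1.571], TCP at [0.122, 0.485, 0.231] pointing down, gripper open.
Joint ranges: [-2.72, 2.72], [-1.05, 1.87], [-1.09, 1.28], [-1.99, 2.15], [-1.42, 1.44], [-3.14, 3.14]. Speed limits (rad/s): [2.79, 2.79, 3.14, 3.14, 3.14, 3.14].

## Interface

Orientations are given as a unit quaternion [x, y, z, w].
In Python, from workcell import get_obs, camera, camera_model, job_done, masks_of gives the robot as it stands.
- The arm moves only by the tool jog_arm, never from a script. Its argument "deltas" is a list that holds one entry, the list of rows, each a list of 7 numbers: the shift along the tool's x, y, z in mm, then the turn, a rotation vector about the tool's x, y, z in degrees, then the finger opening in mm, from 0 to 85.4. A call has 1 to 5 rows; each row shifts and turns the pose as measured when the row begins, along the tool's axes as they then stand; what a row does not reach is not made up. A row lasts 1/10 s, in which the tool goes at most 50 mm and 8.59 degrees, less where a joint would pass 70% of its speed; a pose out of reach is approached as far as the arm can. A call with a gripper value outside its range is refused whole. The fingers move at their own pace and stop on an object; the grip force is fixed at half the most. Time passes only in rows, so rows that do not move let the fingers close. It gives the time, the measured TCP pose, the force and the opening at its end, in the units of the state.
- get_obs(): the state, without advancing time (a new reading comes with each control period).
- camera(name): name is "scene" or "top" or "wrist"; returns the picture (384x512x3 uint8, red, green, blue); there is no depth.
- camera_model(name): a dict with "fovy" (degrees; the focal length in pixels is half the picture's height over the tangent of half this angle, whatever the lens; pixels are square), "cx", "cy" (the principal point, pixels), "k1" (the pictures are not rectified: a ray, as slopes to the right and down, at radius r is drawn at 1 + k1 r^2 times it, then the intrinsics apply), "pose" (4x4, takes a point from camera to world coordinates); the wrist camera has in their place "T_tool_cam" (4x4, takes a point from camera to tool coordinates, whose origin is the TCP and whose axes are the flange's). Camera axes: x right, y down, z forward; pixel columns grow to the right and rows downward; lengths in m; the calibration is good to about 2 mm. A picture is of the moment at which its call begins: read the wrist's pose just before it. camera_model takes no time and is no camera call.
- job_done(): hands the job in, once; it reports no verdict.
Trained networks look in the newest picture that a camera, given by its name, has taken for a name from the list of things; names that differ only in an ending like _2 or _b are one class to them, and where a whole thing is asked for, a point or a joint stands for the part that bears it (a point fixed in the world has none). Each returns a list of dicts, best first, with "conf" (0 to 1); they miss things now and then, are a little off and sometimes report something else, mostly with a low value. They report only what shows in the picture. A call takes as long as a camera call. They do not tell look-alikes from the thing itself.
- masks_of(target, camera): "pixels" (384x512 bool, what is visible of it) and "at" ([column, row] in pixels, amid what is visible of it).
The state is a dict: "clock": time; "joint_pos": joint angles; "joint_vel": joint speeds; "tau": joint torques, N m; "eef_pos": TCP position; "tool_rot": TCP orientation; "ft_force": force on the tool from outside, world axes, zero at the start; "ft_torque": the same for the moment, N m; "grip_width": finger opening in m.
Only numpy, scipy, OpenCV 4.12 (cv2) and the standard library are available. Lean on these libraries where they do the work, as an engineer would, in place of code of your own. Each camera call takes 0.05 s, during which the arm holds its last target. There are 200 camera calls.

## Working session

There is one attempt and no reset: what is moved stays moved. The work goes in short steps, Python scripts to look and compute and a tool call to move; the robot and the scene stay as the last step left them, time stands still between calls to the robot, and variables do not carry over. Pictures are saved under pics/ and viewed, about 8 in all and at most 12, crops included, and the job is handed in when it is done.

Besides the shell and the picture viewer there is one more tool, called after ">>>" by a JSON object that holds its "op" and its "data", one argument or row to a line. jog_arm: Moves the arm, as the interface text tells. Its arguments: {"type":"object","properties":{"deltas":{"type":"array"}},"required":["deltas"]}

```bash
ls; mkdir -p pics
cat > h.py <<'E'
import numpy as np, cv2
from workcell import *
from scipy.spatial.transform import Rotation as R
def K(m):
    f=192/np.tan(np.radians(m['fovy'])/2); return f
def pose(name,m):
    if 'pose' in m: return np.array(m['pose'])
    o=get_obs(); T=np.eye(4); T[:3,:3]=R.from_quat(o['tool_rot']).as_matrix(); T[:3,3]=o['eef_pos']
    return T@np.array(m['T_tool_cam'])
def ray(name,px,T=None):
    m=camera_model(name); f=K(m); T=pose(name,m) if T is None else T
    d=(np.atleast_2d(px).astype(float)-[m['cx'],m['cy']])/f; u=d.copy()
    for _ in range(20): u=d/(1+m['k1']*(u**2).sum(1,keepdims=True))
    return T[:3,3],np.c_[u,np.ones(len(u))]@T[:3,:3].T
def onz(name,px,z,T=None):
    c,d=ray(name,px,T); return c+d*((z-c[2])/d[:,2])[:,None]
def proj(name,P,T=None):
    m=camera_model(name); f=K(m); T=pose(name,m) if T is None else T
    p=(np.atleast_2d(P)-T[:3,3])@T[:3,:3]; u=p[:,:2]/p[:,2:]
    return u*(1+m['k1']*(u**2).sum(1,keepdims=True))*f+[m['cx'],m['cy']]
def save(n,im): cv2.imwrite('pics/'+n,im[...,::-1])
E
python3 - <<'E'
from h import *
o=get_obs(); print({k:np.round(v,3) for k,v in o.items()})
ims=[]
for n in ['scene','top']:
    im=camera(n); np.save(n+'.npy',im); save(n+'.png',im)
    m=camera_model(n); print(n,m['fovy'],m['k1'],np.round(m['pose'],3).tolist())
    for t in ['mould_a_mid','mould_low_mid','clamp','jaw','mark_clip','pointer_tip','bar_mid','slip_jar','bisque_cup','terra_cup']:
        for r in masks_of(t,n)[:4]: print(t,round(r['conf'],2),np.round(r['at']),r['pixels'].sum())
print(camera_model('wrist'))
E
```

```text
pics
{'clock': np.float64(0.0), 'joint_pos': array([1.324, 0.241, 0.004, 1.335, 0.   , 1.571]), 'joint_vel': array([ 0.001, -0.001,  0.001, -0.   , -0.002, -0.   ]), 'tau': array([ 1.0000e-03, -3.7232e+01,  2.5240e+01,  1.7000e-02,  0.0000e+00,
       -0.0000e+00]), 'eef_pos': array([0.122, 0.484, 0.23 ]), 'tool_rot': array([ 0.123,  0.992, -0.001, -0.   ]), 'ft_force': array([-0.302,  1.459, -0.208]), 'ft_torque': array([-0.033, -0.027, -0.023]), 'grip_width': np.float64(0.085)}
scene 53.972300857275265 -0.07300938687766384 [[0.762, -0.286, 0.581, -0.111], [-0.647, -0.37, 0.667, -0.842], [0.024, -0.884, -0.468, 0.633], [0.0, 0.0, 0.0, 1.0]]
mould_a_mid 0.82 [325. 252.] 809
mould_a_mid 0.34 [256. 206.] 942
mould_low_mid 0.81 [161. 176.] 437
mould_low_mid 0.81 [197. 192.] 449
clamp 0.79 [250. 216.] 3039
jaw 0.7 [258. 206.] 954
pointer_tip 0.71 [258. 206.] 899
bar_mid 0.79 [258. 207.] 929
slip_jar 0.58 [329. 300.] 1341
terra_cup 0.83 [188. 161.] 286
top 45.792887308484666 -0.12558802962941104 [[0.259, -0.902, 0.344, 0.038], [-0.966, -0.239, 0.101, -0.239], [-0.009, -0.359, -0.933, 1.569], [0.0, 0.0, 0.0, 1.0]]
mould_a_mid 0.82 [337. 221.] 342
mould_low_mid 0.72 [152. 216.] 368
mould_low_mid 0.66 [196. 216.] 351
clamp 0.68 [256. 215.] 3074
jaw 0.77 [260. 203.] 768
pointer_tip 0.97 [262. 200.] 786
bar_mid 0.58 [262. 202.] 873
slip_jar 0.68 [368. 269.] 384
bisque_cup 0.48 [182. 147.] 82
terra_cup 0.66 [154. 174.] 276
{'fovy': 59.96339426205513, 'cx': 255.16972071862278, 'cy': 185.96874116169815, 'k1': -0.09472198107940695, 'T_tool_cam': array([[-2.05019068e-04, -9.47840392e-01, -3.18745275e-01,
         8.20538688e-02],
       [ 9.99999904e-01, -3.17944633e-04,  3.02253007e-04,
        -8.29183775e-04],
       [-3.87830958e-04, -3.18745182e-01,  9.47840366e-01,
        -1.43064413e-01],
       [ 0.00000000e+00,  0.00000000e+00,  0.00000000e+00,
         1.00000000e+00]])}
```

Run:
```python
from h import *
t=np.load('top.npy')[110:310,110:410]; save('top2.png',cv2.resize(t,None,fx=2.6,fy=2.6,interpolation=cv2.INTER_CUBIC))
t=np.load('scene.npy')[110:350,110:410]; save('sc2.png',cv2.resize(t,None,fx=2.5,fy=2.5,interpolation=cv2.INTER_CUBIC))
for n,px,z in [('mould_a',[337,221],.05),('lowA',[152,216],.06),('lowB',[196,216],.06),('clamp',[256,215],.02),('jar',[368,269],.05),('bisq',[182,147],.04),('terra',[154,174],.03)]: print(n,onz('top',px,z).round(3))
```

```text
mould_a [[ 0.569 -0.36   0.05 ]]
lowA [[0.416 0.273 0.06 ]]
lowB [[0.457 0.122 0.06 ]]
clamp [[ 0.527 -0.076  0.02 ]]
jar [[ 0.428 -0.497  0.05 ]]
bisq [[0.71  0.263 0.04 ]]
terra [[0.581 0.333 0.03 ]]
```

View pics/top2.png

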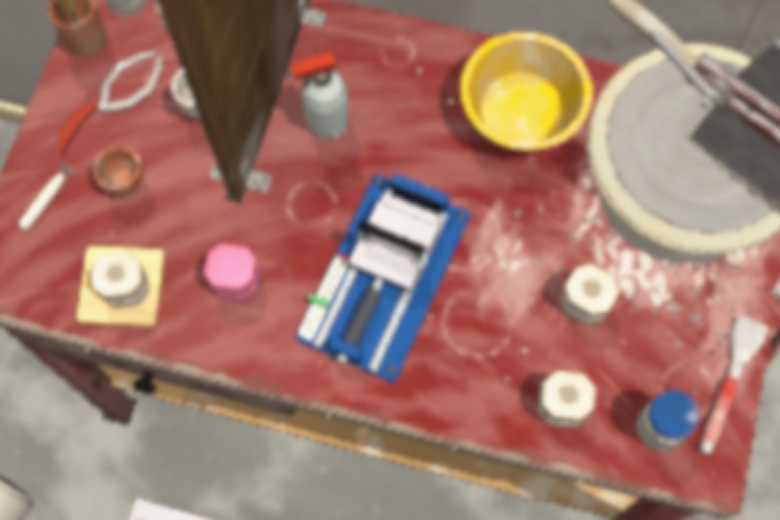

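View pics/sc2.png

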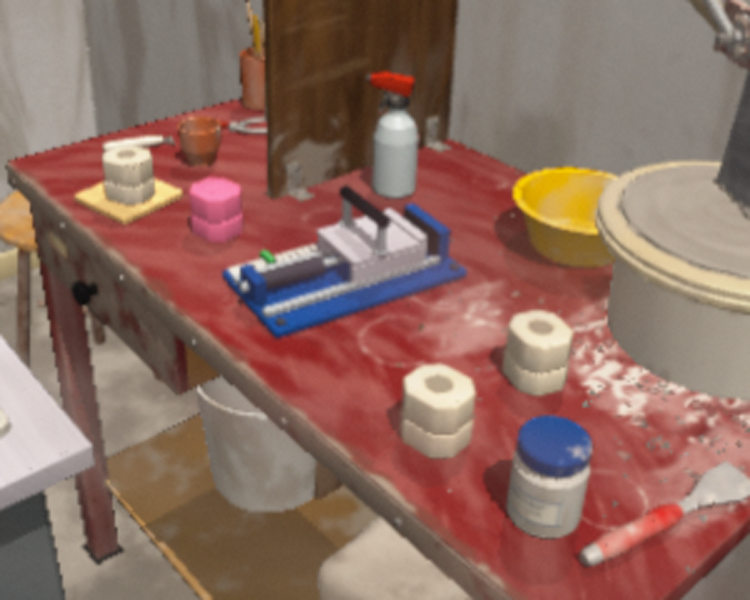

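Top crop: low mould's dimple is at (118,272) on the bat and the pink look-alike at (230,270). The loose moulds are at (592,289) and (568,393), the jar at (668,418), and the clamp's green clip at about (318,300).

```bash
cat >> h.py <<'E'
def plan(P,yaw=None,grip=85,step=45,rpr=8.0,start=None,n=None):
    """print rows from the current pose to TCP P, tool down, tool y at yaw deg (mod 180)"""
    o=get_obs(); p=np.array(o['eef_pos']); M=R.from_quat(o['tool_rot']).as_matrix()
    if start is not None: p,M=start
    P=np.array(P,float); y0=np.degrees(np.arctan2(M[1,1],M[0,1]))
    yaw=y0 if yaw is None else yaw
    d=(yaw-y0+90)%180-90; yf=np.radians(y0+d)
    q6=np.degrees(o['joint_pos'][5])
    Mf=np.c_[[np.sin(yf),-np.cos(yf),0],[np.cos(yf),np.sin(yf),0],[0,0,-1]]
    rv=R.from_matrix(M.T@Mf).as_rotvec(degrees=True)
    k=n or int(max(np.ceil(np.linalg.norm(P-p)/step*1000),np.ceil(np.linalg.norm(rv)/rpr),1))
    rows=[]
    for i in range(k):
        s=(P-p)/k*1000
        rows.append(list(np.round(M.T@s,1))+list(np.round(rv/k,2))+[grip])
        M=M@R.from_rotvec(rv/k,degrees=True).as_matrix()
    print('yaw',y0.round(1),'->',round(y0+d,1),'q6',q6.round(0),'len',np.round(1000*(P-p)))
    for i in range(0,k,5): print([[float(x) for x in r] for r in rows[i:i+5]])
    return P,Mf
E
python3 - <<'E'
from h import *
f=lambda u,v:(u/2.6+110,v/2.6+110)
for n,px,z in [('m1',f(592,289),.064),('m2',f(568,393),.064),('low',f(118,272),.076),('clip',f(318,300),.02),('barR',f(420,244),.103),('barL',f(362,228),.103),('plateNL',f(300,338),.0),('plateNR',f(392,378),.0),('plateFR',f(468,214),0)]: print(n,onz('top',px,z).round(3))
s=plan([.435,.272,.26],76)
plan([.49,-.04,.28],76,start=s)
E
```

```text
m1 [[ 0.564 -0.361  0.064]]
m2 [[ 0.418 -0.36   0.064]]
low [[0.42  0.258 0.076]]
clip [[ 0.468 -0.005  0.02 ]]
barR [[ 0.554 -0.126  0.103]]
barL [[ 0.556 -0.046  0.103]]
plateNL [[0.415 0.007 0.   ]]
plateNR [[ 0.393 -0.129  0.   ]]
plateFR [[ 0.651 -0.172  0.   ]]Traceback (most recent call last):
  File "<stdin>", line 4, in <module>
  File "h.py", line 31, in plan
    rv=R.from_matrix(M.T@Mf).as_rotvec(degrees=True)
       ~~~~~~~~~~~~~^^^^^^^^
  File "scipy/spatial/transform/_rotation.pyx", line 1143, in scipy.spatial.transform._rotation.Rotation.from_matrix
ValueError: Non-positive determinant (left-handed or null coordinate frame) in rotation matrix 0: [[-9.99996903e-01  2.48867583e-03  1.72540787e-05]
 [ 2.48867603e-03  9.99996903e-01  1.13530824e-05]
 [ 1.72257711e-05 -1.13959871e-05  1.00000000e+00]].
```

```bash
sed -i 's/\[np.sin(yf),-np.cos(yf),0\]/[-np.sin(yf),np.cos(yf),0]/' h.py
python3 - <<'E'
from h import *
s=plan([.435,.262,.26],76,step=48)
plan([.49,-.06,.30],76,start=s,step=48)
E
```

```text
yaw 75.9 -> 76.0 q6 90.0 len [ 313. -223.   29.]
[[-39.8, -15.5, -3.2, -0.0, 0.0, -0.02, 85.0], [-39.8, -15.5, -3.2, -0.0, 0.0, -0.02, 85.0], [-39.7, -15.5, -3.2, -0.0, 0.0, -0.02, 85.0], [-39.7, -15.6, -3.2, -0.0, 0.0, -0.02, 85.0], [-39.7, -15.6, -3.2, -0.0, 0.0, -0.02, 85.0]]
[[-39.7, -15.6, -3.2, -0.0, 0.0, -0.02, 85.0], [-39.7, -15.6, -3.2, -0.0, 0.0, -0.02, 85.0], [-39.7, -15.6, -3.2, -0.0, 0.0, -0.02, 85.0], [-39.7, -15.6, -3.2, -0.0, 0.0, -0.02, 85.0]]
yaw 76.0 -> 76.0 q6 90.0 len [  55. -322.   40.]
[[-18.8, -42.7, -5.7, 0.0, 0.0, 0.0, 85.0], [-18.8, -42.7, -5.7, 0.0, 0.0, 0.0, 85.0], [-18.8, -42.7, -5.7, 0.0, 0.0, 0.0, 85.0], [-18.8, -42.7, -5.7, 0.0, 0.0, 0.0, 85.0], [-18.8, -42.7, -5.7, 0.0, 0.0, 0.0, 85.0]]
[[-18.8, -42.7, -5.7, 0.0, 0.0, 0.0, 85.0], [-18.8, -42.7, -5.7, 0.0, 0.0, 0.0, 85.0]]
```

>>> {"op": "jog_arm", "data": {
  "deltas": [
    [[-40,-15.5,-3,0,0,0,85],[-40,-15.5,-3,0,0,0,85],[-40,-15.5,-3,0,0,0,85],[-40,-15.5,-3,0,0,0,85],[-40,-15.5,-3,0,0,0,85]]
  ]
}}

```text
clock: 1.6
eef_pos: [0.2988, 0.3614, 0.2459]
tool_rot: [0.116, 0.993, 0.001, -0.0]
ft_force: [0.6, 1.0, 0.1]
grip_width: 0.0851
```

>>> {"op": "jog_arm", "data": {
  "deltas": [
    [[-40,-15.5,-3,0,0,0,85],[-40,-15.5,-3,0,0,0,85],[-40,-15.5,-3,0,0,0,85],[-40,-15.5,-3,0,0,0,85],[0,0,0,0,0,0,85]]
  ]
}}

```text
clock: 2.1
eef_pos: [0.4494, 0.2565, 0.2591]
tool_rot: [0.119, 0.993, 0.002, 0.002]
ft_force: [-2.2, 0.7, -0.1]
grip_width: 0.0849
```

```bash
cat >> h.py <<'E'
def wshot(tag):
    T=pose('wrist',camera_model('wrist')); im=camera('wrist'); np.savez(tag+'.npz',T=T,im=im); save(tag+'.png',im); return T,im
E
python3 - <<'E'
from h import *
T,im=wshot('low'); print(get_obs()['eef_pos'],get_obs()['clock'])
for r in masks_of('mould_low_mid','wrist'): print(r['conf'],r['at'],r['pixels'].sum(),onz('wrist',r['at'],.07,T))
E
```

```text
[0.44751487 0.25758096 0.25888408] 2.15
0.89 [253.8, 127.5] 3565 [[0.41856018 0.26257874 0.07      ]]
0.58 [146.5, 199.5] 3470 [[0.4656745 0.1319075 0.07     ]]
0.29 [295.4, 335.6] 1942 [[0.68672579 0.25131119 0.07      ]]
```

View pics/low.png

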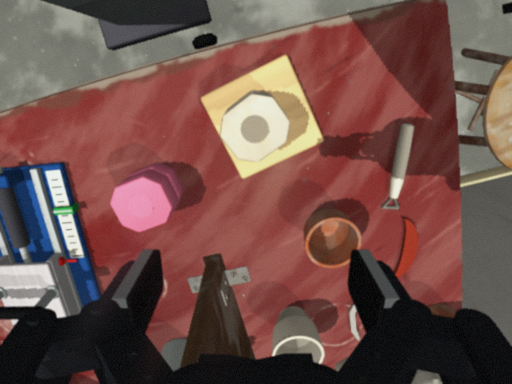

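Wrist view: the low mould's top is at (254,127) on the bat, the pink look-alike is at (141,203), the green clip at (65,210) and the red pointer at (68,262).

```bash
cat >> h.py <<'E'
from scipy.optimize import least_squares
def topface(tag,px,z,thr=None,save_dbg=True):
    d=np.load(tag+'.npz'); im,T=d['im'],d['T']
    x,y=map(int,px); hsv=cv2.cvtColor(im,cv2.COLOR_RGB2HSV).astype(int); w=55
    V=hsv[...,2].copy(); cream=(hsv[...,1]<75)
    box=np.zeros(V.shape,bool); box[max(0,y-w):y+w,max(0,x-w):x+w]=1
    vals=V[box&cream&(V>90)]
    t=thr or cv2.threshold(vals.astype(np.uint8),0,255,cv2.THRESH_OTSU)[0]
    m=((V>=t)&cream&box).astype(np.uint8)
    m=cv2.morphologyEx(m,cv2.MORPH_OPEN,np.ones((3,3),np.uint8))
    cs=cv2.findContours(m,cv2.RETR_EXTERNAL,cv2.CHAIN_APPROX_NONE)[0]
    c=max(cs,key=cv2.contourArea); hull=cv2.convexHull(c)
    W=onz('wrist',c[:,0,:],z,T)[:,:2]
    ap=cv2.approxPolyDP(hull,2.5,True)[:,0]; A=onz('wrist',ap,z,T)[:,:2]
    best=None
    def res(p,Q=W):
        cx,cy,th,cut=p; q=(Q-[cx,cy])@np.array([[np.cos(th),-np.sin(th)],[np.sin(th),np.cos(th)]])
        ax,ay=abs(q[:,0]),abs(q[:,1])
        return np.max([ax-.030,ay-.033,(ax+ay-(.063-cut))/2**.5],0)*1000
    for th0 in np.radians(np.arange(-90,90,10)):
        r=least_squares(res,[*W.mean(0),th0,.015],loss='soft_l1',x_scale=[.01,.01,.1,.01])
        if best is None or r.cost<best.cost: best=r
    p=best.x; e=np.roll(A,-1,0)-A
    print(tag,'thr',t,'ctr',p[:2].round(4),'xaxis deg',(np.degrees(p[2])%180).round(1),'cut',p[3].round(4),'rms',np.sqrt(np.mean(res(p)**2)).round(2))
    print('  edges len mm',(1000*np.hypot(*e.T)).round(0),'dir',(np.degrees(np.arctan2(e[:,1],e[:,0]))%90).round(0))
    return p
E
python3 - <<'E'
from h import *
topface('low',(254,127),.076)
d=np.load('low.npz'); T=d['T']
for n,px,z in [('clip',(65,210),.02),('ptr',(68,262),.025),('terra',(332,241),.063),('cup',(298,348),.076)]: print(n,onz('wrist',px,z,T).round(3))
plan([.49,-.07,.30],76,step=48)
E
```

```text
low thr 201.0 ctr [0.4192 0.2627] xaxis deg 21.6 cut 0.0176 rms 1.16
  edges len mm [20. 11. 13. 13. 26. 17. 26. 22. 32. 23.] dir [23. 88. 65. 35. 12. 62. 22. 69. 22. 65.]
clip [[0.469 0.001 0.02 ]]
ptr [[ 0.538 -0.025  0.025]]
terra [[0.567 0.319 0.063]]
cup [[0.702 0.251 0.076]]
yaw 76.5 -> 76.0 q6 43.0 len [  44. -329.   41.]
[[-17.0, -44.2, -6.0, 0.03, -0.0, 0.07, 85.0], [-17.1, -44.1, -6.0, 0.03, -0.0, 0.07, 85.0], [-17.2, -44.1, -6.0, 0.03, -0.0, 0.07, 85.0], [-17.2, -44.1, -6.0, 0.03, -0.0, 0.07, 85.0], [-17.3, -44.1, -6.0, 0.03, -0.0, 0.07, 85.0]]
[[-17.3, -44.1, -5.9, 0.03, -0.0, 0.07, 85.0], [-17.4, -44.0, -5.9, 0.03, -0.0, 0.07, 85.0]]
```

>>> {"op": "jog_arm", "data": {
  "deltas": [
    [[-17,-44,-6,0,0,0,85],[-17,-44,-6,0,0,0,85],[-17,-44,-6,0,0,0,85],[-17,-44,-6,0,0,0,85],[-17,-44,-6,0,0,0,85]]
  ]
}}

```text
clock: 2.7
eef_pos: [0.4747, 0.0296, 0.2864]
tool_rot: [0.105, 0.994, 0.003, -0.002]
ft_force: [0.2, 0.6, 0.0]
grip_width: 0.0851
```

>>> {"op": "jog_arm", "data": {
  "deltas": [
    [[-17,-44,-6,0,0,0,85],[-17,-44,-6,0,0,0,85],[0,0,0,0,0,0,85]]
  ]
}}

```text
clock: 3.0
eef_pos: [0.4888, -0.067, 0.2992]
tool_rot: [0.105, 0.994, 0.002, -0.001]
ft_force: [0.5, -0.4, -0.4]
grip_width: 0.0851
```

Run:
```python
from h import *
T,im=wshot('clamp'); print(get_obs()['eef_pos'],get_obs()['clock'])
plan([.47,-.35,.30],0,step=48)
for t in ['mould_a_mid','jaw','mark_clip']:
  for r in masks_of(t,'wrist'): print(t,r['conf'],r['at'],r['pixels'].sum())
```

```text
[ 0.48825537 -0.06461834  0.29889368] 3.05
yaw 78.1 -> 0.0 q6 4.0 len [ -18. -285.    1.]
[[-4.1, -28.3, -0.3, 0.01, -0.05, 7.81, 85.0], [-7.9, -27.5, -0.3, 0.01, -0.05, 7.81, 85.0], [-11.6, -26.2, -0.3, 0.01, -0.05, 7.81, 85.0], [-15.0, -24.3, -0.3, 0.01, -0.05, 7.81, 85.0], [-18.2, -22.1, -0.2, 0.01, -0.05, 7.81, 85.0]]
[[-21.0, -19.4, -0.2, 0.01, -0.05, 7.81, 85.0], [-23.5, -16.4, -0.2, 0.01, -0.05, 7.81, 85.0], [-25.5, -13.0, -0.2, 0.01, -0.05, 7.81, 85.0], [-27.0, -9.4, -0.2, 0.01, -0.05, 7.81, 85.0], [-28.0, -5.7, -0.1, 0.01, -0.05, 7.81, 85.0]]
mould_a_mid 0.59 [65.1, 237.1] 2839
jaw 0.92 [256.0, 209.5] 6332
mark_clip 0.71 [27.2, 139.7] 2718
mark_clip 0.46 [300.4, 119.0] 164
```

View pics/clamp.png

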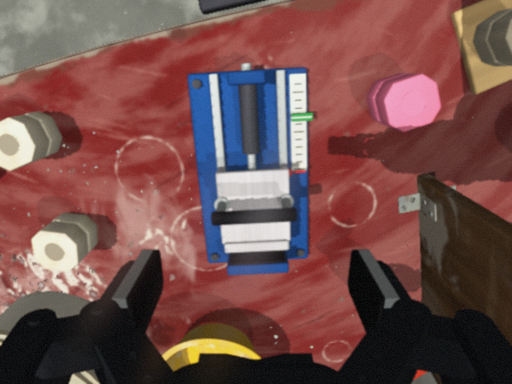

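Wrist view: the green clip is at (302,117), the red pointer at (299,171), the bar runs (213,215)–(297,212), and the loose moulds are at the left at (18,140) and (60,245).

Run:
```python
from h import *
T=np.load('clamp.npz')['T']
q=lambda px,z: onz('wrist',px,z,T)[0]
a,b=q((213,215.5),.1),q((297,213.5),.1); c,p=q((302,117),.02),q((299,171),.025)
pl=[q(x,.006) for x in [(190,73),(304,68),(309,261),(209,264)]]
print('bar',a,b,(a+b)/2,np.linalg.norm(a-b)); print('clip',c,'ptr',p,np.linalg.norm((c-p)[:2]))
print('plate',np.round(pl,3).tolist())
for n,v in [('bar',a-b),('plateL',pl[2]-pl[1]),('plateR',pl[3]-pl[0]),('cp',p-c)]: print(n,np.degrees(np.arctan2(v[1],v[0])))
plan([.50,-.34,.30],78,step=48)
```

```text
bar [ 0.54453569 -0.12694415  0.1       ] [ 0.56195927 -0.03455057  0.1       ] [ 0.55324748 -0.08074736  0.1       ] 0.09402209577579428
clip [ 0.46934028 -0.00191367  0.02      ] ptr [ 0.53673338 -0.01810405  0.025     ] 0.06931059179193237
plate [[0.387, -0.128, 0.006], [0.412, 0.013, 0.006], [0.685, -0.025, 0.006], [0.658, -0.174, 0.006]]
bar -100.67941773196216
plateL -7.890243434431961
plateR -9.471679519159315
cp -13.508626854572302
yaw 78.4 -> 78.0 q6 4.0 len [  12. -278.    2.]
[[-11.3, -45.0, -0.6, 0.06, -0.06, 0.07, 85.0], [-11.3, -45.0, -0.6, 0.06, -0.06, 0.07, 85.0], [-11.4, -45.0, -0.5, 0.06, -0.06, 0.07, 85.0], [-11.4, -45.0, -0.4, 0.06, -0.06, 0.07, 85.0], [-11.5, -45.0, -0.4, 0.06, -0.06, 0.07, 85.0]]
[[-11.5, -44.9, -0.3, 0.06, -0.06, 0.07, 85.0]]
```

>>> {"op": "jog_arm", "data": {
  "deltas": [
    [[-11,-45,0,0,0,0,85],[-11,-45,0,0,0,0,85],[-11,-45,0,0,0,0,85],[-11,-45,0,0,0,0,85],[-11,-45,0,0,0,0,85]]
  ]
}}

```text
clock: 3.7
eef_pos: [0.5028, -0.2812, 0.2966]
tool_rot: [0.084, 0.996, 0.006, -0.003]
ft_force: [0.7, 0.4, 0.1]
grip_width: 0.0848
```

>>> {"op": "jog_arm", "data": {
  "deltas": [
    [[-11,-45,0,0,0,0,85],[0,0,0,0,0,0,85]]
  ]
}}

```text
clock: 3.9
eef_pos: [0.5076, -0.329, 0.2937]
tool_rot: [0.083, 0.997, 0.006, -0.004]
ft_force: [0.6, 1.0, -0.3]
grip_width: 0.0849
```

Run:
```python
from h import *
T,im=wshot('loose'); print(get_obs()['eef_pos'],get_obs()['clock'])
for r in masks_of('mould_a_mid','wrist'): print(r['conf'],r['at'],r['pixels'].sum(),onz('wrist',r['at'],.06,T))
print(proj('wrist',[[.564,-.361,.064],[.418,-.36,.064]],T))
```

```text
[ 0.50780594 -0.32639877  0.29416012] 3.95
0.65 [236.3, 192.0] 2711 [[ 0.55346557 -0.35784824  0.06      ]]
[[235.18885689 201.6969624 ]
 [211.28688599  76.24583115]]
```

View pics/loose.png

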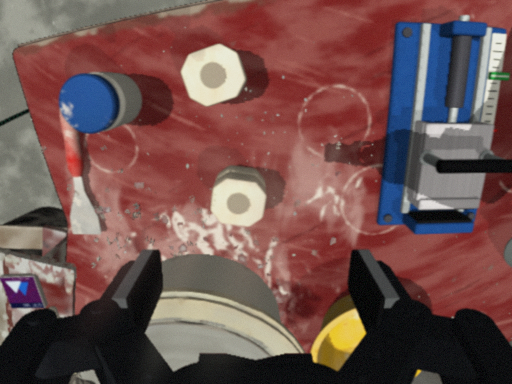

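Wrist view: mould tops are at (238,202) and (213,74), the jar's lid at (88,103), and the wheel head's rim from (200,255) downwards.

Run:
```python
from h import *
p=topface('loose',(238,202),.064); q=topface('loose',(213,74),.064)
for t in (150,175): topface('loose',(238,202),.064,t);topface('loose',(213,74),.064,t)
T=np.load('loose.npz')['T']
print('rim',onz('wrist',[(220,297),(140,305)],.13,T).round(3),onz('wrist',(88,103),.088,T).round(3))
```

```text
loose thr 165.0 ctr [ 0.5878 -0.3738] xaxis deg 59.0 cut -0.0156 rms 11.71
  edges len mm [26. 49. 14. 56. 28. 37. 67. 36. 18.] dir [78. 67. 35. 77. 46. 76. 32. 76. 31.]
loose thr 200.0 ctr [ 0.4171 -0.3585] xaxis deg 45.5 cut 0.0215 rms 1.56
  edges len mm [18. 29. 19. 35. 18. 28. 16. 36.] dir [50.  5. 48.  4. 47.  3. 50.  6.]
loose thr 150 ctr [ 0.5889 -0.3744] xaxis deg 61.5 cut -0.0192 rms 12.87
  edges len mm [19. 54. 14. 80. 54. 56. 19. 31. 19.] dir [77. 68. 35. 79. 76. 34. 18. 71. 29.]
loose thr 150 ctr [ 0.4171 -0.3585] xaxis deg 7.9 cut 0.0172 rms 1.07
  edges len mm [20. 29. 20. 34. 19. 29. 18. 36.] dir [49.  5. 47.  5. 49.  5. 49.  6.]
loose thr 175 ctr [ 0.5878 -0.3736] xaxis deg 59.1 cut -0.7173 rms 11.51
  edges len mm [74. 14. 55. 29. 37. 70. 34. 18.] dir [71. 35. 77. 48. 76. 31. 74. 31.]
loose thr 175 ctr [ 0.4171 -0.3586] xaxis deg 7.5 cut 0.0177 rms 1.31
  edges len mm [19. 29. 20. 36. 19. 28. 17. 36.] dir [52.  7. 50.  6. 49.  5. 52.  8.]
rim [[ 0.648 -0.391  0.13 ]
 [ 0.644 -0.483  0.13 ]] [[ 0.421 -0.49   0.088]]
```

```bash
sed -i 's/; w=55/; w=W_/; s/def topface(tag,px,z,thr=None,save_dbg=True)/def topface(tag,px,z,thr=None,W_=45)/' h.py
python3 - <<'E'
from h import *
for t in (None,140,170): topface('loose',(238,202),.064,t,32)
for t in (None,160,180,190): topface('low',(254,127),.076,t,40)
T=np.load('low.npz')['T']; B=onz('wrist',[(202,97),(286,57),(322,140),(243,178)],.012,T)[:,:2]; e=np.roll(B,-1,0)-B
print('bat',B.mean(0),np.hypot(*e.T),np.degrees(np.arctan2(e[:,1],e[:,0]))%90)
im=np.load('low.npz')['im'][70:180,190:330]; im2=np.load('loose.npz')['im'][150:240,190:290]
save('c.png',np.hstack([cv2.resize(im,(560,440),interpolation=2),cv2.resize(im2,(240,216),interpolation=2).repeat(1,0) if 0 else cv2.copyMakeBorder(cv2.resize(im2,(240,216),interpolation=2),0,224,0,0,0)]))
E
```

```text
loose thr 181.0 ctr [ 0.5702 -0.3609] xaxis deg 72.1 cut -0.0051 rms 3.88
  edges len mm [27. 32. 47. 26. 38. 22. 25. 22.] dir [73. 36. 80. 78. 61. 13. 72. 32.]
loose thr 140 ctr [ 0.5696 -0.3611] xaxis deg 71.8 cut -0.0095 rms 3.75
  edges len mm [22. 24. 28. 53. 26. 39. 17. 37.] dir [20. 69. 45. 80. 78. 64. 21. 71.]
loose thr 170 ctr [ 0.57   -0.3613] xaxis deg 71.5 cut -0.0188 rms 3.81
  edges len mm [18. 30. 28. 48. 26. 35. 18. 37.] dir [26. 72. 36. 80. 78. 64. 28. 73.]
low thr 201.0 ctr [0.4192 0.2627] xaxis deg 21.6 cut 0.0176 rms 1.16
  edges len mm [20. 11. 13. 13. 26. 17. 26. 22. 32. 23.] dir [23. 88. 65. 35. 12. 62. 22. 69. 22. 65.]
low thr 160 ctr [0.419  0.2631] xaxis deg 21.0 cut 0.017 rms 0.82
  edges len mm [22. 11. 16. 13. 26. 17. 28. 23. 29. 22.] dir [25.  3. 64. 32. 12. 62. 23. 62. 22. 71.]
low thr 180 ctr [0.4191 0.263 ] xaxis deg 20.2 cut 0.0171 rms 0.97
  edges len mm [18. 29. 21. 34. 21. 28. 21. 34.] dir [68. 24. 67. 23. 65. 23. 67. 21.]
low thr 190 ctr [0.4192 0.2628] xaxis deg 21.4 cut 0.0173 rms 1.06
  edges len mm [29. 21. 34. 21. 29. 20. 32. 20.] dir [24. 67. 23. 65. 21. 66. 22. 71.]
bat [0.42079919 0.27344221] [0.10446712 0.1037726  0.10558593 0.10743671] [10.8708639  12.14721921 12.86956455 11.54120404]
```

View pics/c.png

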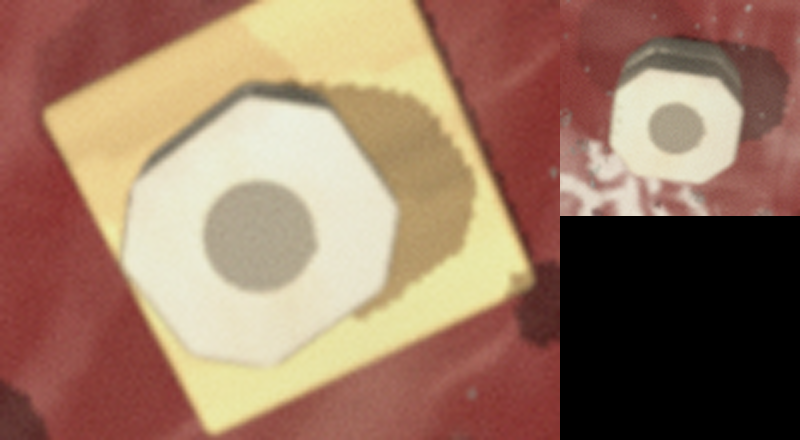

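Run:
```python
from h import *
T=np.load('loose.npz')['T']; print('dimple m2',onz('wrist',(213,75),.062,T).round(4),'m1',onz('wrist',(238.2,203.3),.062,T).round(4))
T=np.load('low.npz')['T']; print('dimple low',onz('wrist',(254.8,129),.074,T).round(4))
s=plan([.417,-.3585,.15],7,step=48,rpr=8.3)
plan([.417,-.3585,.012],7,start=s,step=35)
```

```text
dimple m2 [[ 0.417  -0.3581  0.062 ]] m1 [[ 0.5674 -0.358   0.062 ]]
dimple low [[0.4196 0.2633 0.074 ]]
yaw 80.7 -> 7.0 q6 -24.0 len [ -91.  -33. -145.]
[[9.2, -5.5, 16.1, 0.04, -0.1, 8.18, 85.0], [8.4, -6.8, 16.1, 0.04, -0.1, 8.18, 85.0], [7.3, -7.9, 16.1, 0.04, -0.1, 8.18, 85.0], [6.2, -8.8, 16.1, 0.04, -0.1, 8.18, 85.0], [4.9, -9.6, 16.1, 0.04, -0.1, 8.18, 85.0]]
[[3.5, -10.2, 16.1, 0.04, -0.1, 8.18, 85.0], [2.0, -10.6, 16.1, 0.04, -0.1, 8.18, 85.0], [0.5, -10.8, 16.1, 0.04, -0.1, 8.18, 85.0], [-1.0, -10.7, 16.1, 0.04, -0.1, 8.18, 85.0]]
yaw 7.0 -> 7.0 q6 -24.0 len [   0.    0. -138.]
[[0.0, 0.0, 34.5, 0.0, 0.0, 0.0, 85.0], [0.0, 0.0, 34.5, 0.0, 0.0, 0.0, 85.0], [0.0, 0.0, 34.5, 0.0, 0.0, 0.0, 85.0], [0.0, 0.0, 34.5, 0.0, 0.0, 0.0, 85.0]]
```

Dimples agree with the outline fits to within 1 mm. I'll move over the near mould.

>>> {"op": "jog_arm", "data": {
  "deltas": [
    [[9,-5.5,16,0,0,8.2,85],[8.5,-7,16,0,0,8.2,85],[7.5,-8,16,0,0,8.2,85],[6,-9,16,0,0,8.2,85],[5,-9.5,16,0,0,8.2,85]]
  ]
}}

```text
clock: 4.5
eef_pos: [0.4623, -0.3302, 0.2166]
tool_rot: [0.428, 0.904, 0.006, -0.002]
ft_force: [0.1, 0.4, -0.4]
grip_width: 0.0847
```

>>> {"op": "jog_arm", "data": {
  "deltas": [
    [[3.5,-10,16,0,0,8.2,85],[2,-10.5,16,0,0,8.2,85],[0.5,-11,16,0,0,8.2,85],[-1,-10.5,16,0,0,8.2,85],[0,0,0,0,0,0,85]]
  ]
}}

```text
clock: 5.0
eef_pos: [0.4225, -0.3286, 0.1509]
tool_rot: [0.667, 0.745, 0.006, -0.006]
ft_force: [-0.4, 0.1, -0.1]
grip_width: 0.0848
```

Run:
```python
from h import *
print(get_obs()['eef_pos'],get_obs()['clock'])
T,im=wshot('m2'); uv=proj('wrist',[.417,-.3585,.064],T)[0]; print(uv)
W=60
topface('m2',uv,.064,None,W)
topface('m2',uv,.064,160,W)
plan([.417,-.3585,.06],7,step=40)
```

```text
[ 0.42252277 -0.32863248  0.15089492] 5.0
[243.98360795 229.10171863]
m2 thr 179.0 ctr [ 0.4176 -0.3588] xaxis deg 47.0 cut 0.0206 rms 1.39
  edges len mm [19. 33. 22. 28. 18. 35. 21. 28.] dir [52.  9. 51.  6. 52.  9. 52.  6.]
m2 thr 160 ctr [ 0.4175 -0.3589] xaxis deg 8.4 cut 0.0175 rms 1.27
  edges len mm [21. 33. 21. 29. 20. 34. 20. 28.] dir [53.  8. 52.  6. 50.  7. 52.  8.]
yaw 6.4 -> 7.0 q6 45.0 len [ -7. -29. -92.]
[[-10.0, -3.5, 30.6, 0.06, -0.28, -0.19, 85.0], [-9.8, -3.5, 30.7, 0.06, -0.28, -0.19, 85.0], [-9.6, -3.5, 30.7, 0.06, -0.28, -0.19, 85.0]]
```

>>> {"op": "jog_arm", "data": {
  "deltas": [
    [[-10,-3.5,30,0,-0.3,-0.2,85],[-10,-3.5,30,0,-0.3,-0.2,85],[-10,-3.5,30,0,-0.3,-0.2,85],[0,0,0,0,0,0,85]]
  ]
}}

```text
clock: 5.45
eef_pos: [0.4265, -0.3571, 0.0676]
tool_rot: [0.653, 0.757, 0.002, 0.009]
ft_force: [-0.3, 0.4, 1.1]
grip_width: 0.0848
```

Run:
```python
from h import *
print(get_obs()['eef_pos'],get_obs()['clock'])
plan([.417,-.3587,.012],7,n=2)
```

```text
[ 0.42652546 -0.35711498  0.06764143] 5.45
yaw 8.4 -> 7.0 q6 42.0 len [-10.  -2. -56.]
[[0.2, -5.2, 27.7, 0.42, 0.31, 0.71, 85.0], [0.0, -5.0, 27.8, 0.42, 0.31, 0.71, 85.0]]
```

>>> {"op": "jog_arm", "data": {
  "deltas": [
    [[0,-10,0,0.8,0.6,1.4,85],[0,0,0,0,0,0,85]]
  ]
}}

```text
clock: 5.65
eef_pos: [0.4187, -0.3577, 0.0707]
tool_rot: [0.661, 0.75, 0.0, 0.001]
ft_force: [-0.3, 0.4, -0.2]
grip_width: 0.0851
```

Run:
```python
from h import *
print(get_obs()['eef_pos'],get_obs()['clock'])
plan([.417,-.3587,.012],7,n=2)
```

```text
[ 0.41872759 -0.35765118  0.07072062] 5.65
yaw 7.2 -> 7.0 q6 42.0 len [ -2.  -1. -59.]
[[-0.4, -1.0, 29.4, 0.07, 0.04, 0.12, 85.0], [-0.4, -1.0, 29.4, 0.07, 0.04, 0.12, 85.0]]
```

>>> {"op": "jog_arm", "data": {
  "deltas": [
    [[-0.5,-1,29,0,0,0.2,85],[-0.5,-1,29,0,0,0,85],[0,0,0,0,0,0,85]]
  ]
}}

```text
clock: 5.95
eef_pos: [0.4227, -0.3617, 0.0193]
tool_rot: [0.661, 0.75, 0.001, 0.008]
ft_force: [-0.4, -0.0, -0.1]
grip_width: 0.0848
```

>>> {"op": "jog_arm", "data": {
  "deltas": [
    [[0,0,0,0,0,0,40],[0,0,0,0,0,0,40],[0,0,0,0,0,0,40],[0,0,0,0,0,0,40]]
  ]
}}

```text
clock: 6.35
eef_pos: [0.4255, -0.3636, 0.026]
tool_rot: [0.661, 0.751, 0.001, 0.012]
ft_force: [-0.9, 0.4, -1.7]
grip_width: 0.0579
```

>>> {"op": "jog_arm", "data": {
  "deltas": [
    [[0,0,0,0,0,0,40],[0,0,0,0,0,0,40]]
  ]
}}

```text
clock: 6.55
eef_pos: [0.426, -0.3638, 0.0269]
tool_rot: [0.661, 0.751, 0.001, 0.013]
ft_force: [0.3, 0.5, -2.8]
grip_width: 0.058
```

Run:
```python
from h import *
o=get_obs(); print({k:np.round(v,4) for k,v in o.items()})
plan([.4225,-.3617,.010],7,n=1)
```

```text
{'clock': np.float64(6.55), 'joint_pos': array([-0.7076,  0.5089, -0.1709,  0.8652,  0.0016,  0.7357]), 'joint_vel': array([ 0.0005, -0.0033,  0.0037,  0.0008,  0.0011, -0.0011]), 'tau': array([ 2.60000e-03, -4.64475e+01,  2.14167e+01, -2.09600e-01,
        1.20000e-02,  1.00000e-04]), 'eef_pos': array([ 0.426 , -0.3638,  0.0269]), 'tool_rot': array([0.6606, 0.7507, 0.001 , 0.0129]), 'ft_force': array([ 0.3469,  0.4672, -2.8205]), 'ft_torque': array([-0.0085,  0.0446, -0.0026]), 'grip_width': np.float64(0.058)}
yaw 7.3 -> 7.0 q6 42.0 len [ -4.   2. -17.]
[[2.9, -3.6, 16.8, 1.06, 1.04, 0.31, 85.0]]
```

>>> {"op": "jog_arm", "data": {
  "deltas": [
    [[0,0,0,0,0,0,85],[0,0,0,0,0,0,85],[1,-3,4,0.5,1,0.3,85],[1,0,4,0.5,0,0,85],[0,0,3,0,0,0,85]]
  ]
}}

```text
clock: 7.05
eef_pos: [0.4239, -0.3631, 0.0164]
tool_rot: [0.663, 0.749, 0.0, 0.001]
ft_force: [0.2, -0.0, -0.3]
grip_width: 0.0846
```

Run:
```python
from h import *
o=get_obs(); print(o['eef_pos'],o['ft_force'],o['joint_vel'].round(3))
plan([.419,-.3595,.012],7,n=1)
```

```text
[ 0.42385583 -0.36314979  0.01641599] [ 0.18493685 -0.00583284 -0.27768725] [-0.008  0.044 -0.026 -0.067 -0.    -0.   ]
yaw 7.0 -> 7.0 q6 42.0 len [-5.  4. -4.]
[[4.2, -4.4, 4.4, 0.12, 0.07, -0.02, 85.0]]
```

>>> {"op": "jog_arm", "data": {
  "deltas": [
    [[4,-1,4,0,0,0,85],[0,0,0,0,0,0,85],[0,0,1,0,0,0,85]]
  ]
}}

```text
clock: 7.35
eef_pos: [0.4218, -0.3584, 0.0098]
tool_rot: [0.663, 0.749, 0.0, 0.0]
ft_force: [0.5, 0.1, -0.1]
grip_width: 0.0851
```

>>> {"op": "jog_arm", "data": {
  "deltas": [
    [[0,0,0,0,0,0,40],[0,0,0,0,0,0,40],[0,0,0,0,0,0,40],[0,0,0,0,0,0,40],[0,0,0,0,0,0,40]]
  ]
}}

```text
clock: 7.85
eef_pos: [0.4229, -0.3586, 0.0105]
tool_rot: [0.663, 0.749, 0.001, 0.001]
ft_force: [-0.2, -0.6, -0.5]
grip_width: 0.0581
```

>>> {"op": "jog_arm", "data": {
  "deltas": [
    [[0,0,-20,0,0,0,40],[0,0,-40,0,0,0,40],[0,0,-45,0,0,0,40],[0,0,-45,0,0,0,40],[0,0,-45,0,0,0,40]]
  ]
}}

```text
clock: 8.35
eef_pos: [0.4155, -0.3535, 0.1998]
tool_rot: [0.663, 0.749, 0.0, -0.013]
ft_force: [0.5, -1.8, -3.0]
grip_width: 0.0581
```

Run:
```python
from h import *
s=plan([.42,-.18,.27],15,grip=40,step=48)
s=plan([.435,.0,.27],22,grip=40,start=s,step=48)
s=plan([.419,.263,.27],22,grip=40,start=s,step=48)
```

```text
yaw 7.0 -> 15.0 q6 43.0 len [  4. 173.  70.]
[[43.2, 6.1, -16.8, -0.22, -0.3, -2.0, 40.0], [42.9, 7.7, -17.0, -0.22, -0.3, -2.0, 40.0], [42.5, 9.2, -17.2, -0.22, -0.3, -2.0, 40.0], [42.1, 10.8, -17.4, -0.22, -0.3, -2.0, 40.0]]
yaw 15.0 -> 22.0 q6 43.0 len [ 15. 180.   0.]
[[42.5, 15.3, 0.0, 0.0, 0.0, -1.75, 40.0], [42.0, 16.6, 0.0, 0.0, 0.0, -1.75, 40.0], [41.5, 17.8, 0.0, 0.0, 0.0, -1.75, 40.0], [40.9, 19.1, 0.0, 0.0, 0.0, -1.75, 40.0]]
yaw 22.0 -> 22.0 q6 43.0 len [-16. 263.   0.]
[[41.6, 13.9, 0.0, 0.0, 0.0, 0.0, 40.0], [41.6, 13.9, 0.0, 0.0, 0.0, 0.0, 40.0], [41.6, 13.9, 0.0, 0.0, 0.0, 0.0, 40.0], [41.6, 13.9, 0.0, 0.0, 0.0, 0.0, 40.0], [41.6, 13.9, 0.0, 0.0, 0.0, 0.0, 40.0]]
[[41.6, 13.9, 0.0, 0.0, 0.0, 0.0, 40.0]]
```

>>> {"op": "jog_arm", "data": {
  "deltas": [
    [[43,6,-17,0,0,-2,40],[43,8,-17,0,0,-2,40],[43,9,-17,0,0,-2,40],[42,11,-17,0,0,-2,40],[42,15,0,0,0,-2,40]]
  ]
}}

```text
clock: 8.85
eef_pos: [0.4258, -0.1363, 0.2787]
tool_rot: [0.597, 0.802, 0.001, -0.006]
ft_force: [1.3, 0.8, -2.5]
grip_width: 0.0579
```

>>> {"op": "jog_arm", "data": {
  "deltas": [
    [[42,16,0,0,0,-2,40],[42,17,0,0,0,-1.5,40],[41,18,0,0,0,-1.5,40],[42,14,0,0,0,0,40],[42,14,0,0,0,0,40]]
  ]
}}

```text
clock: 9.35
eef_pos: [0.4265, 0.095, 0.2799]
tool_rot: [0.561, 0.828, 0.001, -0.006]
ft_force: [1.9, 0.5, -1.4]
grip_width: 0.0581
```

Run:
```python
from h import *
s=plan([.419,.263,.20],22,grip=40,step=45)
```

```text
yaw 21.8 -> 22.0 q6 80.0 len [ -7. 168. -80.]
[[31.6, 11.2, 16.3, -0.07, -0.13, -0.05, 40.0], [31.6, 11.2, 16.2, -0.07, -0.13, -0.05, 40.0], [31.6, 11.2, 16.1, -0.07, -0.13, -0.05, 40.0], [31.7, 11.2, 16.1, -0.07, -0.13, -0.05, 40.0], [31.7, 11.2, 16.0, -0.07, -0.13, -0.05, 40.0]]
```

>>> {"op": "jog_arm", "data": {
  "deltas": [
    [[32,11,16,0,-0.2,0,40],[32,11,16,0,-0.2,0,40],[32,11,16,0,0,0,40],[32,11,16,0,0,0,40],[20,7,8,0,0,0,40]]
  ]
}}

```text
clock: 9.85
eef_pos: [0.4151, 0.2599, 0.2054]
tool_rot: [0.559, 0.829, -0.002, -0.003]
ft_force: [0.1, -1.2, -3.0]
grip_width: 0.0584
```

>>> {"op": "jog_arm", "data": {
  "deltas": [
    [[0,0,0,0,0,0,40],[0,0,0,0,0,0,40]]
  ]
}}

```text
clock: 10.05
eef_pos: [0.4129, 0.2614, 0.2025]
tool_rot: [0.557, 0.831, -0.005, -0.004]
ft_force: [0.2, -0.9, -1.2]
grip_width: 0.0583
```

Run:
```python
from h import *
T,im=wshot('pl1'); print(get_obs()['eef_pos'],get_obs()['joint_vel'].round(3))
s=plan([.419,.263,.125],22,grip=40,step=30)
for r in masks_of('mould_low_mid','wrist'): print(r['conf'],r['at'],r['pixels'].sum())
```

```text
[0.4129364  0.2612071  0.20259127] [-0.02  -0.014  0.004  0.001 -0.002  0.001]
yaw 22.3 -> 22.0 q6 100.0 len [  6.   2. -78.]
[[-0.3, 2.4, 25.8, -0.23, -0.03, 0.1, 40.0], [-0.2, 2.3, 25.8, -0.23, -0.03, 0.1, 40.0], [-0.2, 2.2, 25.9, -0.23, -0.03, 0.1, 40.0]]
0.8 [266.5, 159.5] 3680
```

View pics/pl1.png

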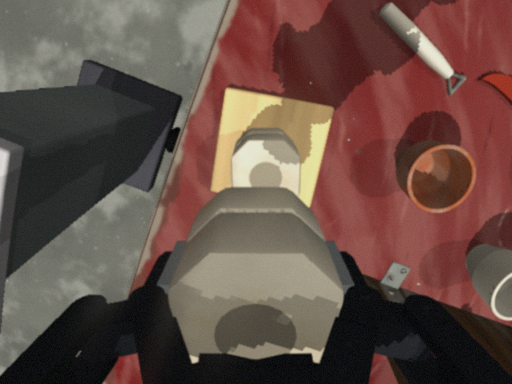

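The held mould's dimple is at (256,330); the low mould's dimple is partly visible at (267,172), its edges parallel to the held one's.

Run:
```python
from h import *
T=np.load('pl1.npz')['T']
print(onz('wrist',(267,175),.074,T),onz('wrist',(256,332),.254,T),get_obs()['eef_pos'])
```

```text
[[0.42018861 0.26459089 0.074     ]] [[0.41449128 0.25873103 0.254     ]] [0.41332084 0.26089542 0.20309541]
```

>>> {"op": "jog_arm", "data": {
  "deltas": [
    [[0,2.5,26,-0.3,0,0.1,40],[0,2.5,26,-0.3,0,0.1,40],[0,2,18,-0.2,0,0,40],[0,0,0,0,0,0,40],[0,0,0,0,0,0,40]]
  ]
}}

```text
clock: 10.65
eef_pos: [0.4233, 0.2594, 0.1357]
tool_rot: [0.563, 0.827, 0.005, 0.002]
ft_force: [-0.8, -0.4, -2.4]
grip_width: 0.0582
```

Run:
```python
from h import *
print(get_obs()['eef_pos'],get_obs()['joint_vel'].round(3))
s=plan([.419,.263,.0965],22,grip=40,step=30)
```

```text
[0.42332655 0.25942684 0.13570819] [-0.017 -0.001 -0.012  0.001 -0.003 -0.   ]
yaw 21.5 -> 22.0 q6 100.0 len [ -4.   4. -39.]
[[2.4, -1.6, 19.6, 0.32, -0.04, -0.24, 40.0], [2.4, -1.5, 19.6, 0.32, -0.04, -0.24, 40.0]]
```

>>> {"op": "jog_arm", "data": {
  "deltas": [
    [[3,-1.5,12,0.3,0,-0.2,40],[3,-1.5,12,0.3,0,-0.2,40],[0,0,8,0,0,0,40],[0,0,0,0,0,0,40],[0,0,0,0,0,0,40]]
  ]
}}

```text
clock: 11.15
eef_pos: [0.4201, 0.2647, 0.1042]
tool_rot: [0.56, 0.828, 0.003, 0.0]
ft_force: [0.4, -0.1, -2.0]
grip_width: 0.058
```

Run:
```python
from h import *
print(get_obs()['eef_pos'],get_obs()['joint_vel'].round(3))
s=plan([.4185,.265,.0885],22,grip=40,step=30)
```

```text
[0.42013273 0.26471222 0.10423852] [ 0.004  0.008 -0.009 -0.005 -0.     0.   ]
yaw 21.9 -> 22.0 q6 100.0 len [ -2.   0. -16.]
[[0.8, -1.5, 15.7, 0.29, -0.14, -0.13, 40.0]]
```

>>> {"op": "jog_arm", "data": {
  "deltas": [
    [[0.5,-1,7,0.3,0,0,40],[0,0,6,0,0,0,40],[0,0,0,0,0,0,40],[0,0,0,0,0,0,40]]
  ]
}}

```text
clock: 11.55
eef_pos: [0.4193, 0.2652, 0.0905]
tool_rot: [0.56, 0.829, 0.001, -0.001]
ft_force: [-0.5, 0.6, -2.9]
grip_width: 0.0582
```

Run:
```python
from h import *
s=plan([.4185,.265,.0865],22,grip=40,step=30)
```

```text
yaw 21.9 -> 22.0 q6 100.0 len [-1. -0. -4.]
[[0.0, -0.8, 4.0, 0.01, -0.14, -0.11, 40.0]]
```

Four mm to go: lower until the weight shows as borne by the stack.

>>> {"op": "jog_arm", "data": {
  "deltas": [
    [[0,-0.5,2.5,0,-0.1,0,40],[0,0,1.5,0,0,0,40],[0,0,0.5,0,0,0,40],[0,0,0,0,0,0,40]]
  ]
}}

```text
clock: 11.95
eef_pos: [0.4193, 0.2653, 0.0868]
tool_rot: [0.56, 0.828, 0.001, 0.0]
ft_force: [-0.5, -0.5, -2.4]
grip_width: 0.0583
```

>>> {"op": "jog_arm", "data": {
  "deltas": [
    [[0,0,1.2,0,0,0,40],[0,0,1,0,0,0,40],[0,0,0,0,0,0,40]]
  ]
}}

```text
clock: 12.25
eef_pos: [0.4197, 0.2655, 0.0869]
tool_rot: [0.56, 0.828, 0.002, 0.001]
ft_force: [0.6, -0.5, -2.0]
grip_width: 0.0583
```

>>> {"op": "jog_arm", "data": {
  "deltas": [
    [[0,0,2,0,0,0,40],[0,0,2,0,0,0,40]]
  ]
}}

```text
clock: 12.45
eef_pos: [0.42, 0.2656, 0.0865]
tool_rot: [0.56, 0.828, 0.003, 0.001]
ft_force: [-6.7, -3.7, 19.0]
grip_width: 0.058
```

Contact (+19 N). Release slowly and rise straight.

>>> {"op": "jog_arm", "data": {
  "deltas": [
    [[0,0,-0.5,0,0,0,62],[0,0,0,0,0,0,70],[0,0,0,0,0,0,85],[0,0,0,0,0,0,85]]
  ]
}}

```text
clock: 12.85
eef_pos: [0.4212, 0.2665, 0.0878]
tool_rot: [0.56, 0.828, 0.005, 0.002]
ft_force: [0.6, 0.8, -0.6]
grip_width: 0.085
```

>>> {"op": "jog_arm", "data": {
  "deltas": [
    [[0,0,-15,0,0,0,85],[0,0,-30,0,0,0,85],[0,0,-45,0,0,0,85],[0,0,-45,0,0,0,85],[0,0,0,0,0,0,85]]
  ]
}}

```text
clock: 13.35
eef_pos: [0.4188, 0.2649, 0.2237]
tool_rot: [0.56, 0.828, 0.001, 0.0]
ft_force: [1.4, 1.1, 0.4]
grip_width: 0.0852
```

Run:
```python
from h import *
print(get_obs()['eef_pos'])
T,im=wshot('st1'); uv=proj('wrist',[.419,.264,.140],T)[0]; print(uv)
for t in (None,180): topface('st1',uv,.140,t,80)
print([ (r['conf'],r['at']) for r in masks_of('mould_low_mid','wrist')])
s=plan([.435,.0,.28],22,step=48)
s=plan([.47,-.33,.28],45,step=48,start=s)
```

```text
[0.41877347 0.264853   0.22366962]
[255.46251514 193.98325144]
st1 thr 171.0 ctr [0.4198 0.264 ] xaxis deg 20.2 cut 0.0177 rms 1.26
  edges len mm [20. 33. 21. 28. 21. 34. 19. 28.] dir [67. 22. 67. 22. 65. 21. 64. 22.]
st1 thr 180 ctr [0.4198 0.2641] xaxis deg 20.6 cut 0.0178 rms 1.26
  edges len mm [19. 35. 20. 29. 18. 35. 19. 29.] dir [67. 21. 64. 20. 65. 22. 64. 20.]
[(0.86, [252.9, 289.7]), (0.55, [251.9, 132.3])]
yaw 21.9 -> 22.0 q6 100.0 len [  19. -263.   61.]
[[-41.9, -13.5, -10.1, -0.07, 0.01, -0.02, 85.0], [-41.9, -13.5, -10.1, -0.07, 0.01, -0.02, 85.0], [-41.9, -13.5, -10.1, -0.07, 0.01, -0.02, 85.0], [-41.9, -13.5, -10.2, -0.07, 0.01, -0.02, 85.0], [-41.9, -13.5, -10.2, -0.07, 0.01, -0.02, 85.0]]
[[-41.9, -13.6, -10.2, -0.07, 0.01, -0.02, 85.0]]
yaw 22.0 -> 45.0 q6 100.0 len [  35. -330.    0.]
[[-45.6, -13.0, 0.0, 0.0, 0.0, -3.29, 85.0], [-44.8, -15.6, 0.0, 0.0, 0.0, -3.29, 85.0], [-43.8, -18.2, 0.0, 0.0, 0.0, -3.29, 85.0], [-42.7, -20.6, 0.0, 0.0, 0.0, -3.29, 85.0], [-41.4, -23.0, 0.0, 0.0, 0.0, -3.29, 85.0]]
[[-40.0, -25.4, 0.0, 0.0, 0.0, -3.29, 85.0], [-38.5, -27.6, 0.0, 0.0, 0.0, -3.29, 85.0]]
```

View pics/st1.png

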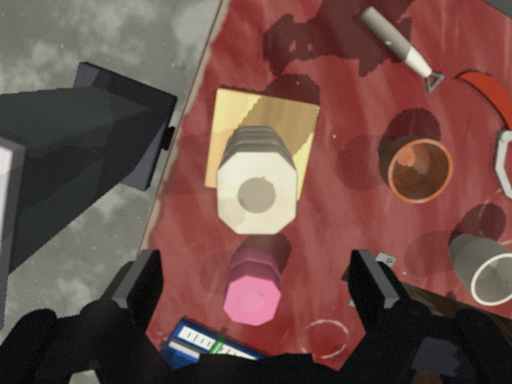

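The stacked top is centred at (257,194), directly over the lower one. Now the far mould.

>>> {"op": "jog_arm", "data": {
  "deltas": [
    [[-42,-13.5,-10,0,0,0,85],[-42,-13.5,-10,0,0,0,85],[-42,-13.5,-10,0,0,0,85],[-42,-13.5,-10,0,0,0,85],[-42,-13.5,-10,0,0,0,85]]
  ]
}}

```text
clock: 13.95
eef_pos: [0.4286, 0.0407, 0.2594]
tool_rot: [0.554, 0.832, -0.01, -0.008]
ft_force: [0.7, -0.9, 0.6]
grip_width: 0.0846
```

>>> {"op": "jog_arm", "data": {
  "deltas": [
    [[-42,-13.5,-10,0,0,0,85],[-46,-13,0,0,0,0,85],[-46,-13,0,0,0,0,85],[-46,-13,0,0,0,0,85],[-46,-13,0,0,0,0,85]]
  ]
}}

```text
clock: 14.45
eef_pos: [0.4514, -0.2013, 0.2622]
tool_rot: [0.554, 0.832, -0.012, -0.014]
ft_force: [1.4, 0.3, 0.1]
grip_width: 0.085
```

```bash
sed -i 's/np.ones((3,3),np.uint8)/np.ones((KO,KO),np.uint8)/; s/thr=None,W_=45)/thr=None,W_=45,KO=3)/' h.py
python3 - <<'E'
from h import *
for t in (170,190,200,210): topface('loose',(238,202),.064,t,32,13)
s=plan([.545,-.34,.26],0,step=46,rpr=6)
E
```

```text
loose thr 170 ctr [ 0.5669 -0.3599] xaxis deg 169.9 cut 0.0153 rms 2.23
  edges len mm [30. 18. 49. 44. 19. 36. 18.] dir [76. 32. 80. 76. 36. 76. 31.]
loose thr 190 ctr [ 0.5624 -0.3744] xaxis deg 152.3 cut 0.0341 rms 6.47
  edges len mm [56. 23. 47. 15. 15.] dir [72. 80. 75. 26. 80.]
loose thr 200 ctr [ 0.5667 -0.3787] xaxis deg 173.5 cut 0.0389 rms 4.77
  edges len mm [47. 21. 40.  5. 14.] dir [83. 73. 78. 46. 80.]
loose thr 210 ctr [ 0.5646 -0.38  ] xaxis deg 78.4 cut 0.0416 rms 4.1
  edges len mm [41. 17. 41. 14.] dir [81. 80. 76. 80.]
yaw 22.8 -> 0.0 q6 44.0 len [  94. -139.   -2.]
[[-41.0, 8.2, -0.2, -0.55, -0.04, 5.68, 85.0], [-40.0, 12.2, -0.0, -0.55, -0.04, 5.68, 85.0], [-38.6, 16.1, 0.1, -0.55, -0.04, 5.68, 85.0], [-36.8, 19.8, 0.3, -0.55, -0.04, 5.68, 85.0]]
```

>>> {"op": "jog_arm", "data": {
  "deltas": [
    [[-41,8,0,-0.6,0,6.5,85],[-40,13,0,-0.6,0,6.5,85],[-38,18,0,-0.6,0,6.5,85],[-36,22,5,-0.5,0,6.5,85],[-15,5,15,0,0,6.5,85]]
  ]
}}

```text
clock: 14.95
eef_pos: [0.5472, -0.3663, 0.2267]
tool_rot: [0.774, 0.633, -0.001, -0.007]
ft_force: [1.0, 0.3, 0.2]
grip_width: 0.0848
```

>>> {"op": "jog_arm", "data": {
  "deltas": [
    [[0,0,20,0,0,2.5,85],[0,0,0,0,0,0,85],[0,0,0,0,0,0,85]]
  ]
}}

```text
clock: 15.25
eef_pos: [0.5438, -0.3675, 0.1943]
tool_rot: [0.79, 0.613, -0.004, -0.015]
ft_force: [-0.7, 0.7, 0.7]
grip_width: 0.0852
```

Run:
```python
from h import *
print(get_obs()['eef_pos'],get_obs()['joint_vel'].round(3))
T,im=wshot('m1'); uv=proj('wrist',[.567,-.359,.064],T)[0]; print(uv)
for t,k in ((None,5),(160,11),(180,11),(190,15)): topface('m1',uv,.064,t,50,k)
s=plan([.567,-.3595,.10],-13,step=40)
```

```text
[ 0.54379868 -0.36751262  0.19431026] [-0.001  0.034 -0.043 -0.012  0.003  0.001]
[283.74223096 160.30044632]
m1 thr 189.0 ctr [ 0.5661 -0.3589] xaxis deg 20.9 cut 0.0213 rms 1.44
  edges len mm [28. 19. 35. 20. 29. 18. 35. 19.] dir [73. 29. 73. 26. 71. 25. 73. 27.]
m1 thr 160 ctr [ 0.566 -0.359] xaxis deg 160.8 cut 0.0176 rms 1.32
  edges len mm [17. 34. 20. 31. 16. 36. 18. 31.] dir [26. 73. 28. 71. 25. 73. 27. 72.]
m1 thr 180 ctr [ 0.566  -0.3589] xaxis deg 20.3 cut 0.021 rms 1.46
  edges len mm [29. 19. 33. 22. 27. 19. 35. 19.] dir [73. 27. 74. 29. 72. 28. 73. 27.]
m1 thr 190 ctr [ 0.5658 -0.3589] xaxis deg 123.7 cut 0.0217 rms 1.44
  edges len mm [16. 36. 18. 31. 18. 35. 18. 30.] dir [26. 75. 28. 73. 25. 73. 27. 73.]
yaw -14.3 -> -13.0 q6 70.0 len [ 23.   8. -94.]
[[4.0, 7.9, 31.2, -0.56, -0.25, -0.44, 85.0], [4.1, 7.6, 31.2, -0.56, -0.25, -0.44, 85.0], [4.2, 7.3, 31.3, -0.56, -0.25, -0.44, 85.0]]
```

View pics/m1.png

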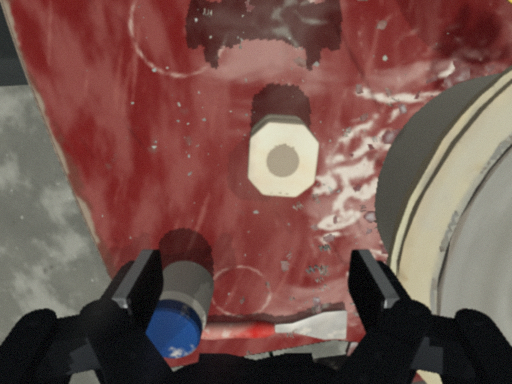

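The mould's top is centred at (284,159) with edges at about 73°, and the wheel rim at the right leaves room for the finger.

>>> {"op": "jog_arm", "data": {
  "deltas": [
    [[4,8,31,-0.6,-0.3,0.9,85],[4,8,31,-0.5,-0.2,0.9,85],[4,7,31,-0.5,-0.2,0.9,85],[0,0,0,0,0,0,85]]
  ]
}}

```text
clock: 15.7
eef_pos: [0.5701, -0.3594, 0.1051]
tool_rot: [0.803, 0.596, 0.001, 0.004]
ft_force: [-1.2, 0.5, 0.2]
grip_width: 0.0848
```

Run:
```python
from h import *
print(get_obs()['eef_pos'],get_obs()['joint_vel'].round(3))
s=plan([.566,-.359,.08],-17,n=1)
```

```text
[ 0.57013479 -0.35935345  0.10507423] [-0.    -0.045  0.055 -0.009 -0.011 -0.008]
yaw -16.8 -> -17.0 q6 75.0 len [ -4.   0. -25.]
[[-0.8, -4.3, 25.0, 0.45, 0.16, 0.17, 85.0]]
```

>>> {"op": "jog_arm", "data": {
  "deltas": [
    [[-1,-4.5,25,0.5,0.2,0,85],[0,0,0,0,0,0,85],[0,0,20,0,0,0,85],[0,0,0,0,0,0,85]]
  ]
}}

```text
clock: 16.1
eef_pos: [0.5642, -0.3536, 0.0673]
tool_rot: [0.8, 0.599, 0.001, -0.002]
ft_force: [0.1, -0.0, -0.9]
grip_width: 0.0852
```

Run:
```python
from h import *
print(get_obs()['eef_pos'],get_obs()['joint_vel'].round(3))
s=plan([.566,-.359,.0105],-17,step=25)
```

```text
[ 0.56424113 -0.35356905  0.06731501] [ 0.008 -0.075  0.093  0.037 -0.    -0.004]
yaw -16.3 -> -17.0 q6 74.0 len [  2.  -5. -57.]
[[-1.6, 1.1, 18.9, -0.05, -0.06, 0.22, 85.0], [-1.6, 1.1, 18.9, -0.05, -0.06, 0.22, 85.0], [-1.6, 1.1, 18.9, -0.05, -0.06, 0.22, 85.0]]
```

>>> {"op": "jog_arm", "data": {
  "deltas": [
    [[-2,1,18,0,0,0.3,85],[-2,1,18,0,0,0.3,85],[-1,0,14,0,0,0,85],[0,0,0,0,0,0,85],[0,0,0,0,0,0,85]]
  ]
}}

```text
clock: 16.6
eef_pos: [0.5719, -0.3622, 0.0277]
tool_rot: [0.803, 0.596, 0.004, 0.007]
ft_force: [0.5, -0.3, -0.3]
grip_width: 0.0853
```

Run:
```python
from h import *
print(get_obs()['eef_pos'],get_obs()['joint_vel'].round(3))
s=plan([.566,-.359,.0105],-17,step=25)
```

```text
[ 0.57194141 -0.36219398  0.02765486] [-0.     0.002  0.001  0.003  0.002 -0.003]
yaw -16.8 -> -17.0 q6 74.0 len [ -6.   3. -17.]
[[1.4, -6.9, 17.0, 0.88, 0.11, 0.22, 85.0]]
```

>>> {"op": "jog_arm", "data": {
  "deltas": [
    [[1.5,-5,7,0.5,0.1,0.2,85],[0,0,5,0.2,0,0,85],[0,0,3,0,0,0,85],[0,0,0,0,0,0,85],[0,0,0,0,0,0,85]]
  ]
}}

```text
clock: 17.1
eef_pos: [0.5695, -0.36, 0.0146]
tool_rot: [0.804, 0.595, 0.002, 0.003]
ft_force: [-0.2, -0.4, 0.4]
grip_width: 0.0853
```

Run:
```python
from h import *
print(get_obs()['eef_pos'],get_obs()['joint_vel'].round(3))
s=plan([.566,-.359,.0105],-17,step=25)
```

```text
[ 0.569462   -0.35998849  0.01458192] [-0.     0.001 -0.004 -0.001  0.001 -0.001]
yaw -17.0 -> -17.0 q6 75.0 len [-3.  1. -4.]
[[-0.1, -3.6, 4.1, 0.41, 0.07, 0.04, 85.0]]
```

Good enough to close after a last small correction, then lift.

>>> {"op": "jog_arm", "data": {
  "deltas": [
    [[0,-3,3,0.4,0,0,85],[0,0,0.5,0,0,0,85]]
  ]
}}

```text
clock: 17.3
eef_pos: [0.5665, -0.3591, 0.0111]
tool_rot: [0.804, 0.595, -0.001, 0.0]
ft_force: [-1.2, 0.1, -1.1]
grip_width: 0.0851
```

>>> {"op": "jog_arm", "data": {
  "deltas": [
    [[0,0,0,0,0,0,40],[0,0,0,0,0,0,40],[0,0,0,0,0,0,40],[0,0,0,0,0,0,40],[0,0,0,0,0,0,40]]
  ]
}}

```text
clock: 17.8
eef_pos: [0.5666, -0.3593, 0.0114]
tool_rot: [0.804, 0.595, -0.0, 0.001]
ft_force: [-0.3, -0.0, 0.0]
grip_width: 0.0581
```

>>> {"op": "jog_arm", "data": {
  "deltas": [
    [[0,0,-20,0,0,0,40],[0,0,-40,0,0,0,40],[0,0,-45,0,0,0,40],[0,0,-45,0,0,0,40],[0,0,-45,0,0,0,40]]
  ]
}}

```text
clock: 18.3
eef_pos: [0.5589, -0.3542, 0.1948]
tool_rot: [0.804, 0.595, -0.007, -0.016]
ft_force: [0.4, -0.4, -3.8]
grip_width: 0.0583
```

Run:
```python
from h import *
s=plan([.44,-.10,.33],2,grip=40,step=48)
s=plan([.419,.23,.33],21,grip=40,start=s,step=48)
```

```text
yaw -17.0 -> 2.0 q6 75.0 len [-119.  254.  135.]
[[29.9, -27.5, -18.2, -0.26, -0.11, -2.71, 40.0], [31.1, -25.9, -18.3, -0.26, -0.11, -2.71, 40.0], [32.3, -24.4, -18.5, -0.26, -0.11, -2.71, 40.0], [33.4, -22.7, -18.7, -0.26, -0.11, -2.71, 40.0], [34.4, -21.0, -18.9, -0.26, -0.11, -2.71, 40.0]]
[[35.3, -19.3, -19.0, -0.26, -0.11, -2.71, 40.0], [36.1, -17.5, -19.2, -0.26, -0.11, -2.71, 40.0]]
yaw 2.0 -> 21.0 q6 75.0 len [-21. 330.   0.]
[[47.2, -1.4, 0.0, 0.0, 0.0, -2.71, 40.0], [47.2, 0.9, 0.0, 0.0, 0.0, -2.71, 40.0], [47.1, 3.1, 0.0, 0.0, 0.0, -2.71, 40.0], [46.9, 5.3, 0.0, 0.0, 0.0, -2.71, 40.0], [46.6, 7.6, 0.0, 0.0, 0.0, -2.71, 40.0]]
[[46.2, 9.8, 0.0, 0.0, 0.0, -2.71, 40.0], [45.7, 11.9, 0.0, 0.0, 0.0, -2.71, 40.0]]
```

>>> {"op": "jog_arm", "data": {
  "deltas": [
    [[30,-27,-18,-0.3,0,-2.7,40],[31,-26,-18,-0.3,0,-2.7,40],[32,-24,-18,-0.3,0,-2.7,40],[33,-23,-18,-0.3,0,-2.7,40],[34,-21,-18,-0.3,0,-2.7,40]]
  ]
}}

```text
clock: 18.8
eef_pos: [0.4736, -0.1744, 0.2902]
tool_rot: [0.728, 0.686, 0.003, -0.003]
ft_force: [1.0, 0.8, -4.4]
grip_width: 0.0583
```

>>> {"op": "jog_arm", "data": {
  "deltas": [
    [[35,-19,-18,-0.3,0,-2.7,40],[36,-18,-18,0,0,-2.7,40],[46,-2,0,0,0,-2.7,40],[46,0,0,0,0,-2.7,40],[46,3,0,0,0,-2.7,40]]
  ]
}}

```text
clock: 19.3
eef_pos: [0.4214, 0.0414, 0.3299]
tool_rot: [0.64, 0.768, 0.005, -0.001]
ft_force: [0.9, -0.0, -3.5]
grip_width: 0.058
```

Run:
```python
from h import *
s=plan([.4195,.258,.29],21.5,grip=40,step=46)
```

```text
yaw 10.4 -> 21.5 q6 85.0 len [ -2. 217. -40.]
[[42.6, 7.4, 8.4, 0.09, -0.09, -2.22, 40.0], [42.3, 9.0, 8.3, 0.09, -0.09, -2.22, 40.0], [41.9, 10.7, 8.2, 0.09, -0.09, -2.22, 40.0], [41.5, 12.3, 8.2, 0.09, -0.09, -2.22, 40.0], [41.0, 13.9, 8.1, 0.09, -0.09, -2.22, 40.0]]
```

>>> {"op": "jog_arm", "data": {
  "deltas": [
    [[42,7,8,0.2,0,-2.2,40],[42,9,8,0.2,0,-2.2,40],[42,11,8,0,0,-2.2,40],[40,12,8,0,0,-2.2,40],[20,7,5,0,0,-2,40]]
  ]
}}

```text
clock: 19.8
eef_pos: [0.4147, 0.243, 0.2914]
tool_rot: [0.56, 0.828, 0.001, -0.004]
ft_force: [0.4, -1.0, -3.1]
grip_width: 0.058
```

>>> {"op": "jog_arm", "data": {
  "deltas": [
    [[0,0,0,0,0,0,40],[0,0,0,0,0,0,40]]
  ]
}}

```text
clock: 20.0
eef_pos: [0.4126, 0.2452, 0.2883]
tool_rot: [0.557, 0.83, -0.001, -0.005]
ft_force: [-0.2, -0.0, -3.9]
grip_width: 0.0584
```

Run:
```python
from h import *
print(get_obs()['eef_pos'],get_obs()['joint_vel'].round(3))
s=plan([.4195,.264,.20],21.5,grip=40,step=30)
```

```text
[0.41256671 0.24520719 0.28833509] [ 0.02   0.018 -0.011 -0.007  0.005 -0.   ]
yaw 22.2 -> 21.5 q6 98.0 len [  7.  19. -88.]
[[3.5, 3.6, 22.1, -0.12, -0.1, 0.18, 40.0], [3.6, 3.5, 22.1, -0.12, -0.1, 0.18, 40.0], [3.6, 3.4, 22.1, -0.12, -0.1, 0.18, 40.0], [3.7, 3.4, 22.1, -0.12, -0.1, 0.18, 40.0]]
```

>>> {"op": "jog_arm", "data": {
  "deltas": [
    [[4,3.5,22,-0.1,-0.1,0.2,40],[4,3.5,22,-0.1,-0.1,0.2,40],[4,3.5,20,-0.1,-0.1,0.2,40],[3,2,14,0,0,0,40],[0,0,0,0,0,0,40]]
  ]
}}

```text
clock: 20.5
eef_pos: [0.4188, 0.2583, 0.2086]
tool_rot: [0.566, 0.824, -0.002, -0.001]
ft_force: [-0.7, -0.4, -3.6]
grip_width: 0.0581
```

>>> {"op": "jog_arm", "data": {
  "deltas": [
    [[0,0,0,0,0,0,40]]
  ]
}}

```text
clock: 20.6
eef_pos: [0.419, 0.2571, 0.2089]
tool_rot: [0.567, 0.824, -0.002, -0.001]
ft_force: [0.4, -0.5, -2.9]
grip_width: 0.0578
```

Run:
```python
from h import *
print(get_obs()['eef_pos'],get_obs()['joint_vel'].round(3))
s=plan([.4195,.264,.170],21.5,grip=40,step=20)
T,im=wshot('pl2'); print([(r['conf'],r['at']) for r in masks_of('mould_low_mid','wrist')])
```

```text
[0.41895694 0.25713707 0.20891494] [-0.016  0.002 -0.017 -0.    -0.001  0.001]
yaw 20.9 -> 21.5 q6 101.0 len [  1.   7. -39.]
[[3.1, 1.6, 19.4, -0.11, 0.03, -0.28, 40.0], [3.1, 1.5, 19.5, -0.11, 0.03, -0.28, 40.0]]
[(0.97, [256.3, 126.5])]
```

View pics/pl2.png

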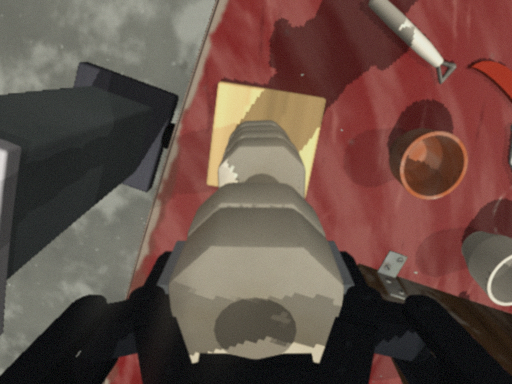

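The held mould's dimple is at (255,325), and the two-mould stack is in line behind it with its top edge at (222–302,170).

>>> {"op": "jog_arm", "data": {
  "deltas": [
    [[3.5,2,13,-0.1,0,-0.3,40],[3.5,1.5,13,-0.1,0,-0.3,40],[1,0,8,0,0,0,40],[0,0,0,0,0,0,40],[0,0,0,0,0,0,40]]
  ]
}}

```text
clock: 21.2
eef_pos: [0.4228, 0.2664, 0.18]
tool_rot: [0.563, 0.826, 0.005, 0.003]
ft_force: [0.3, -0.3, -3.3]
grip_width: 0.0587
```

Run:
```python
from h import *
print(get_obs()['eef_pos'],get_obs()['joint_vel'].round(3))
s=plan([.4195,.2645,.157],21.5,grip=40,n=2)
```

```text
[0.42278603 0.26637962 0.17996011] [-0.003 -0.002 -0.003  0.004 -0.001  0.   ]
yaw 21.4 -> 21.5 q6 101.0 len [ -3.  -2. -23.]
[[-0.3, -2.0, 11.5, 0.3, -0.02, -0.05, 40.0], [-0.3, -1.9, 11.5, 0.3, -0.02, -0.05, 40.0]]
```

>>> {"op": "jog_arm", "data": {
  "deltas": [
    [[-0.5,-2,10,0.3,0,0,40],[0,-1,9,0.3,0,0,40],[0,0,3,0,0,0,40],[0,0,0,0,0,0,40],[0,0,0,0,0,0,40]]
  ]
}}

```text
clock: 21.7
eef_pos: [0.4208, 0.2647, 0.1573]
tool_rot: [0.564, 0.826, 0.001, -0.0]
ft_force: [-0.3, 0.5, -3.7]
grip_width: 0.0582
```

Run:
```python
from h import *
print(get_obs()['eef_pos'],get_obs()['joint_vel'].round(3))
s=plan([.4195,.2645,.1535],21.5,grip=40,n=1)
```

```text
[0.42075154 0.26471117 0.15730495] [-0.002  0.005 -0.002 -0.002  0.002  0.   ]
yaw 21.4 -> 21.5 q6 101.0 len [-1. -0. -4.]
[[0.3, -1.2, 3.8, 0.06, -0.05, -0.13, 40.0]]
```

>>> {"op": "jog_arm", "data": {
  "deltas": [
    [[0,-1,3,0,0,0,40],[0,0,2,0,0,0,40],[0,0,1,0,0,0,40],[0,0,0,0,0,0,40]]
  ]
}}

```text
clock: 22.1
eef_pos: [0.4207, 0.2648, 0.152]
tool_rot: [0.564, 0.826, 0.002, 0.001]
ft_force: [0.6, 0.6, -3.3]
grip_width: 0.0584
```

>>> {"op": "jog_arm", "data": {
  "deltas": [
    [[0,0,1,0,0,0,40],[0,0,1,0,0,0,40]]
  ]
}}

```text
clock: 22.3
eef_pos: [0.4213, 0.2649, 0.1518]
tool_rot: [0.564, 0.826, 0.003, 0.001]
ft_force: [-2.9, -2.1, 7.4]
grip_width: 0.0583
```

Touching (+7 N). Release and rise.

>>> {"op": "jog_arm", "data": {
  "deltas": [
    [[0,0,-0.3,0,0,0,62],[0,0,0,0,0,0,70],[0,0,0,0,0,0,85],[0,0,0,0,0,0,85]]
  ]
}}

```text
clock: 22.7
eef_pos: [0.4224, 0.266, 0.1531]
tool_rot: [0.564, 0.826, 0.005, 0.002]
ft_force: [0.7, -0.1, 0.1]
grip_width: 0.085
```

>>> {"op": "jog_arm", "data": {
  "deltas": [
    [[0,0,-12,0,0,0,85],[0,0,-30,0,0,0,85],[0,0,-45,0,0,0,85],[0,0,-45,0,0,0,85],[0,0,0,0,0,0,85]]
  ]
}}

```text
clock: 23.2
eef_pos: [0.4202, 0.2646, 0.2912]
tool_rot: [0.564, 0.826, 0.003, 0.001]
ft_force: [-0.7, 0.6, 0.2]
grip_width: 0.0853
```

Run:
```python
from h import *
print(get_obs()['eef_pos'])
T,im=wshot('st2'); uv=proj('wrist',[.419,.264,.204],T)[0]; print(uv)
for t in (None,180): topface('st2',uv,.204,t,80)
s=plan([.45,.05,.28],6,step=48)
s=plan([.548,-.07,.22],-10,step=46,start=s)
```

```text
[0.42023648 0.26459927 0.29115173]
[253.12438635 191.51691946]
st2 thr 172.0 ctr [0.4207 0.265 ] xaxis deg 18.3 cut 0.0176 rms 1.28
  edges len mm [20. 35. 21. 28. 19. 35. 20. 27.] dir [66. 21. 63. 19. 65. 20. 63. 21.]
st2 thr 180 ctr [0.4207 0.265 ] xaxis deg 17.4 cut 0.0178 rms 1.32
  edges len mm [19. 37. 19. 28. 19. 35. 20. 28.] dir [66. 20. 61. 19. 65. 20. 63. 20.]
yaw 21.4 -> 6.0 q6 101.0 len [  31. -214.   -8.]
[[-42.1, -9.9, 1.6, 0.03, -0.02, 3.08, 85.0], [-42.6, -7.6, 1.6, 0.03, -0.02, 3.08, 85.0], [-42.9, -5.3, 1.6, 0.03, -0.02, 3.08, 85.0], [-43.1, -3.0, 1.7, 0.03, -0.02, 3.08, 85.0], [-43.2, -0.7, 1.7, 0.03, -0.02, 3.08, 85.0]]
yaw 6.0 -> -10.0 q6 101.0 len [  98. -120.  -60.]
[[-32.4, 21.2, 15.0, 0.0, 0.0, 4.0, 85.0], [-30.8, 23.4, 15.0, 0.0, 0.0, 4.0, 85.0], [-29.1, 25.5, 15.0, 0.0, 0.0, 4.0, 85.0], [-27.3, 27.5, 15.0, 0.0, 0.0, 4.0, 85.0]]
```

The column stands, offset about 2 mm. Now to the clamp's bar.

>>> {"op": "jog_arm", "data": {
  "deltas": [
    [[-42,-10,0,0,0,3,85],[-42,-8,0,0,0,3,85],[-43,-5,0,0,0,3,85],[-43,-3,0,0,0,3,85],[-43,-1,0,0,0,3,85]]
  ]
}}

```text
clock: 23.75
eef_pos: [0.4488, 0.0495, 0.2848]
tool_rot: [0.665, 0.746, 0.001, -0.001]
ft_force: [0.3, -0.1, -0.1]
grip_width: 0.0849
```

>>> {"op": "jog_arm", "data": {
  "deltas": [
    [[-32,21,10,0,0,4,85],[-31,23,10,0,0,4,85],[-29,25,10,0,0,4,85],[-20,20,10,0,0,4,85],[0,0,0,0,0,0,85]]
  ]
}}

```text
clock: 24.25
eef_pos: [0.5388, -0.0718, 0.2388]
tool_rot: [0.769, 0.639, -0.002, -0.004]
ft_force: [-1.0, 0.4, 0.5]
grip_width: 0.0853
```

Run:
```python
from h import *
print(get_obs()['eef_pos'],get_obs()['clock'],get_obs()['joint_vel'].round(3))
T,im=wshot('bar'); 
print(proj('wrist',[[.5532,-.0807,.1],[.469,-.002,.02],[.5367,-.018,.025]],T))
s=plan([.5532,-.0807,.16],-10,step=46)
```

```text
[ 0.53878565 -0.07179012  0.2388227 ] 24.25 [ 0.009 -0.018 -0.016  0.031  0.024 -0.009]
[[274.38940026 178.34826092]
 [180.84473226 100.83413473]
 [245.59437148 103.95776594]]
yaw -10.5 -> -10.0 q6 93.0 len [ 15. -10. -79.]
[[-3.6, 8.8, 39.6, -0.25, -0.06, -0.24, 85.0], [-3.6, 8.6, 39.7, -0.25, -0.06, -0.24, 85.0]]
```

View pics/bar.png

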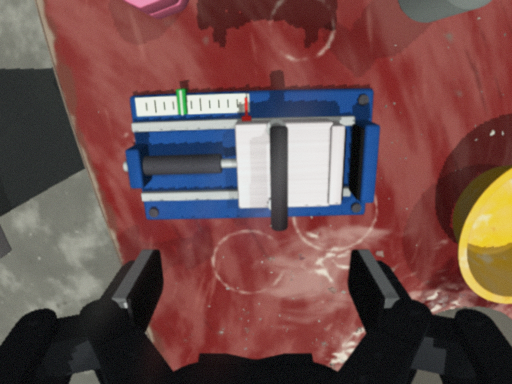

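Clamp view: the clip's line is at (182,101), the pointer at (247,103), and the bar runs (279,126)–(280,228).

```bash
cat >> h.py <<'E'
def ptr(tag,w=None):
    d=np.load(tag+'.npz'); im,T=d['im'],d['T']; h=cv2.cvtColor(im,cv2.COLOR_RGB2HSV).astype(int)
    g=(h[...,0]>45)&(h[...,0]<75)&(h[...,1]>110); gy,gx=np.nonzero(g)
    k=cv2.connectedComponentsWithStats(g.astype(np.uint8)); i=1+np.argmax(k[2][1:,4]); gc=k[3][i]
    r=((h[...,0]<6)|(h[...,0]>174))&(h[...,1]>200)&(h[...,2]>150)
    k2=cv2.connectedComponentsWithStats(r.astype(np.uint8)); ok=[(j,k2[2][j,4]) for j in range(1,k2[0]) if k2[2][j,4]>8]
    ok=sorted(ok,key=lambda t:np.hypot(*(k2[3][t[0]]-gc)))[:3]
    G=onz('wrist',gc,.02,T)[0]; print('clip px',gc.round(1),k[2][i],G.round(4))
    for j,a in ok:
        p=onz('wrist',k2[3][j],.025,T)[0]; ux=np.array([np.cos(CL),np.sin(CL)])
        print(' red px',k2[3][j].round(1),k2[2][j],p.round(4),'along clamp x mm',((p-G)[:2]@ux*1000).round(1))
CL=np.radians(-9.7)
E
python3 - <<'E'
from h import *
ptr('bar'); ptr('clamp')
T=np.load('bar.npz')['T']
a,b=onz('wrist',[(279,127),(280,227)],.1,T); print(a,b,(a+b)/2,np.degrees(np.arctan2(*(a-b)[1::-1])),np.linalg.norm(a-b))
pl=onz('wrist',[(131,92),(372,88),(372,216),(145,218)],.006,T); 
for u,v in ((0,1),(3,2)): e=pl[v]-pl[u]; print(np.degrees(np.arctan2(e[1],e[0])),np.linalg.norm(e))
s=plan([.5565,-.081,.16],-10,step=46)
E
```

```text
clip px [181.8  99.5] [176  88  11  26 147] [ 0.4703 -0.0008  0.02  ]
clip px [302.1 114.1] [292 113  21   3  43] [ 0.4658 -0.0012  0.02  ]
 red px [419.  372.9] [415 370  10   8  28] [0.9447 0.1313 0.025 ] along clamp x mm 449.6
[ 0.56463955 -0.03656777  0.1       ] [ 0.55048102 -0.12851219  0.1       ] [ 0.55756028 -0.08253998  0.1       ] 81.24578340440719 0.09302817105871053
-9.703912993962522 0.26716132939441767
-9.85206933176737 0.282719459155884
yaw -10.5 -> -10.0 q6 93.0 len [ 19. -10. -79.]
[[-3.5, 10.4, 39.6, -0.25, -0.06, -0.24, 85.0], [-3.5, 10.2, 39.7, -0.25, -0.06, -0.24, 85.0]]
```

>>> {"op": "jog_arm", "data": {
  "deltas": [
    [[-4,10,36,-0.3,0,-0.2,85],[-4,10,36,-0.2,0,-0.2,85],[0,0,0,0,0,0,85],[0,0,0,0,0,0,85]]
  ]
}}

```text
clock: 24.7
eef_pos: [0.5544, -0.0792, 0.1673]
tool_rot: [0.765, 0.644, 0.001, -0.001]
ft_force: [0.6, -0.3, 1.4]
grip_width: 0.085
```

Run:
```python
from h import *
print(get_obs()['eef_pos'],get_obs()['joint_vel'].round(3))
s=plan([.5565,-.081,.125],-9.7,n=2)
im=np.load('bar.npz')['im']; print(im[98:120:3,240:254:2].tolist())
T=np.load('bar.npz')['T']; d=onz('wrist',(247,103),.025,T)-onz('wrist',(181.8,100),.02,T); print(d)
```

```text
[ 0.55441572 -0.07915235  0.16728258] [ 0.009  0.012 -0.038 -0.006  0.002 -0.004]
yaw -9.8 -> -9.7 q6 92.0 len [  2.  -2. -42.]
[[-0.8, 1.2, 21.1, -0.01, -0.11, -0.05, 85.0], [-0.8, 1.2, 21.1, -0.01, -0.11, -0.05, 85.0]]
[[[235, 238, 230], [235, 239, 231], [221, 179, 167], [202, 84, 78], [201, 205, 201], [56, 93, 151], [39, 83, 147]], [[225, 229, 214], [230, 232, 221], [227, 189, 177], [213, 63, 58], [179, 183, 182], [60, 89, 136], [33, 60, 108]], [[135, 135, 124], [155, 154, 143], [180, 116, 107], [217, 57, 52], [141, 128, 125], [42, 62, 95], [26, 53, 89]], [[129, 128, 119], [139, 142, 133], [180, 123, 115], [220, 58, 52], [144, 126, 118], [46, 64, 96], [26, 51, 93]], [[137, 138, 126], [139, 140, 130], [161, 129, 119], [170, 48, 41], [133, 121, 119], [53, 72, 103], [24, 53, 91]], [[44, 56, 81], [43, 59, 85], [70, 52, 76], [138, 33, 35], [60, 49, 81], [31, 57, 94], [29, 53, 90]], [[37, 52, 77], [94, 34, 46], [117, 32, 35], [132, 29, 27], [120, 26, 28], [104, 34, 50], [27, 46, 83]], [[92, 89, 90], [130, 46, 42], [142, 32, 28], [142, 31, 30], [144, 27, 28], [130, 43, 43], [113, 113, 112]]]
[[ 0.06811551 -0.01595143  0.005     ]]
```

>>> {"op": "jog_arm", "data": {
  "deltas": [
    [[-1,1.5,20,0,-0.1,0,85],[-1,1,20,0,-0.1,0,85],[0,0,0,0,0,0,85],[0,0,0,0,0,0,85]]
  ]
}}

```text
clock: 25.1
eef_pos: [0.5586, -0.0785, 0.1355]
tool_rot: [0.763, 0.646, 0.004, 0.003]
ft_force: [-0.2, -0.4, 0.2]
grip_width: 0.085
```

Run:
```python
from h import *
print(get_obs()['eef_pos'],get_obs()['joint_vel'].round(3))
s=plan([.5565,-.081,.078],-9.7,n=3)
```

```text
[ 0.55856824 -0.07851636  0.13548603] [ 0.008 -0.011 -0.002  0.014  0.001 -0.   ]
yaw -9.5 -> -9.7 q6 91.0 len [ -2.  -2. -57.]
[[-1.0, -0.7, 19.2, 0.18, -0.03, 0.06, 85.0], [-0.9, -0.7, 19.2, 0.18, -0.03, 0.06, 85.0], [-0.9, -0.6, 19.2, 0.18, -0.03, 0.06, 85.0]]
```

>>> {"op": "jog_arm", "data": {
  "deltas": [
    [[-1,-1,18,0.2,0,0.1,85],[-1,-1,18,0.2,0,0.1,85],[-1,-1,14,0.2,0,0,85],[0,0,3,0,0,0,85],[0,0,0,0,0,0,85]]
  ]
}}

```text
clock: 25.6
eef_pos: [0.5609, -0.0801, 0.0915]
tool_rot: [0.764, 0.646, 0.005, 0.005]
ft_force: [-0.0, -0.2, -0.2]
grip_width: 0.0854
```

Run:
```python
from h import *
print(get_obs()['eef_pos'],get_obs()['joint_vel'].round(3))
s=plan([.5565,-.081,.078],-9.7,n=1)
```

```text
[ 0.56087421 -0.08014053  0.09147223] [ 0.003 -0.007  0.006  0.008  0.     0.   ]
yaw -9.6 -> -9.7 q6 91.0 len [ -4.  -1. -13.]
[[-1.6, -4.4, 13.4, 0.8, -0.14, 0.14, 85.0]]
```

>>> {"op": "jog_arm", "data": {
  "deltas": [
    [[-1.5,-4.5,8,0.6,0,0.1,85],[0,0,5,0.2,0,0,85],[0,0,2,0,0,0,85],[0,0,0,0,0,0,85]]
  ]
}}

```text
clock: 26.0
eef_pos: [0.5574, -0.0811, 0.0775]
tool_rot: [0.764, 0.645, 0.002, 0.0]
ft_force: [0.5, -0.2, 0.2]
grip_width: 0.0851
```

>>> {"op": "jog_arm", "data": {
  "deltas": [
    [[0,0,0,0,0,0,10],[0,0,0,0,0,0,10],[0,0,0,0,0,0,10],[0,0,0,0,0,0,10],[0,0,0,0,0,0,5]]
  ]
}}

```text
clock: 26.5
eef_pos: [0.5577, -0.0811, 0.0781]
tool_rot: [0.764, 0.645, 0.002, 0.0]
ft_force: [-0.5, -0.4, -2.3]
grip_width: 0.0138
```

>>> {"op": "jog_arm", "data": {
  "deltas": [
    [[0,0,0,0,0,0,5],[0,0,0,0,0,0,5],[0,0,0,0,0,0,5],[0,0,0,0,0,0,5]]
  ]
}}

```text
clock: 26.9
eef_pos: [0.5577, -0.0812, 0.0782]
tool_rot: [0.764, 0.645, 0.002, 0.0]
ft_force: [-0.2, -0.6, -0.3]
grip_width: 0.014
```

Run:
```python
from h import *
o=get_obs(); print(o['eef_pos'],o['ft_force'],o['grip_width'],o['joint_vel'].round(3))
u=np.array([np.cos(CL),np.sin(CL),0]); p=o['eef_pos']-.060*u; p[2]=.0765; plan(p,-9.7,grip=5,step=12)
```

```text
[ 0.55768766 -0.08115072  0.07817817] [-0.17971341 -0.57833581 -0.25109668] 0.014026362391316055 [-0.002 -0.001  0.001 -0.001 -0.    -0.001]
yaw -9.6 -> -9.7 q6 91.0 len [-59.  10.  -2.]
[[0.0, -10.0, 0.2, 0.03, -0.02, 0.01, 5.0], [0.0, -10.0, 0.3, 0.03, -0.02, 0.01, 5.0], [0.0, -10.0, 0.3, 0.03, -0.02, 0.01, 5.0], [0.0, -10.0, 0.3, 0.03, -0.02, 0.01, 5.0], [0.0, -10.0, 0.3, 0.03, -0.02, 0.01, 5.0]]
[[0.0, -10.0, 0.3, 0.03, -0.02, 0.01, 5.0]]
```

Bar gripped (14 mm). Pull along tool −y.

>>> {"op": "jog_arm", "data": {
  "deltas": [
    [[0,-8,0,0,0,0,5],[0,-10,0,0,0,0,5],[0,-10,0,0,0,0,5],[0,-10,0,0,0,0,5],[0,-10,0,0,0,0,5]]
  ]
}}

```text
clock: 27.4
eef_pos: [0.5199, -0.0752, 0.0782]
tool_rot: [0.764, 0.645, 0.009, 0.01]
ft_force: [9.2, -2.1, -6.6]
grip_width: 0.0141
```

Run:
```python
from h import *
o=get_obs(); print(o['ft_force'])
u=np.array([np.cos(CL),np.sin(CL),0]); p0=np.array([.5577,-.0812,.0782]); print('pulled',-(o['eef_pos']-p0)@u*1000,'lat',(o['eef_pos']-p0)@[-u[1],u[0],0]*1000)
plan(p0-.063*u,-9.7,grip=5,step=8)
```

```text
[ 9.24316259 -2.08946036 -6.5650742 ]
pulled 38.24058112129108 lat -0.444894257537698
yaw -9.6 -> -9.7 q6 91.0 len [-24.   5.   0.]
[[0.1, -6.2, -0.2, 0.37, -0.02, 0.02, 5.0], [0.1, -6.2, -0.1, 0.37, -0.02, 0.02, 5.0], [0.1, -6.2, -0.1, 0.37, -0.02, 0.02, 5.0], [0.1, -6.2, -0.0, 0.37, -0.02, 0.02, 5.0]]
```

>>> {"op": "jog_arm", "data": {
  "deltas": [
    [[0,-8,0,0.4,0,0,5],[0,-8,0,0.4,0,0,5],[0,-6,0,0.4,0,0,5],[0,-3,0,0.2,0,0,5],[0,-2,0,0,0,0,5]]
  ]
}}

```text
clock: 27.9
eef_pos: [0.5062, -0.073, 0.0782]
tool_rot: [0.764, 0.645, 0.011, 0.012]
ft_force: [9.2, -2.2, -9.6]
grip_width: 0.014
```

```bash
cat >> h.py <<'E'
def chk(tag):
    o=get_obs(); u=np.array([np.cos(CL),np.sin(CL),0]); p0=np.array([.5577,-.0812,.0782]); d=o['eef_pos']-p0
    T,im=wshot(tag); o2=get_obs()
    print('pulled',(-d@u*1000).round(1),'after shot',(-(o2['eef_pos']-p0)@u*1000).round(1),'lat',(d@[-u[1],u[0],0]*1000).round(1),'z',(d[2]*1000).round(1),'F',o['ft_force'].round(1),'vel',abs(o2['joint_vel']).max().round(3),'w',o['grip_width'],o2['tool_rot'].round(3))
    c=proj('wrist',[.4695,-.001,.02],T)[0]; print('clip expected px',c.round(0)); ptr(tag)
    x,y=int(c[0]),int(c[1]); z=im[max(0,y-40):y+50,max(0,x-50):x+90]; return z
E
python3 - <<'E'
from h import *
z=chk('p1'); save('p1z.png',cv2.resize(z,None,fx=4,fy=4,interpolation=2)); print(z.shape)
E
```

```text
pulled 52.2 after shot 52.1 lat -0.6 z 0.0 F [ 9.2 -2.2 -9.6] vel 0.006 w 0.0139853780783656 [0.764 0.645 0.011 0.012]
clip expected px [171. 105.]
clip px [172.7 105.5] [162  85  21  46 559] [ 0.4705 -0.0016  0.02  ]
 red px [198.7 121.5] [197 109   4  27  56] [ 0.4845 -0.0131  0.025 ] along clamp x mm 15.7
 red px [199.2 141.7] [192 139  15   7  85] [ 0.4822 -0.0248  0.025 ] along clamp x mm 15.4
(90, 140, 3)
```

>>> {"op": "jog_arm", "data": {
  "deltas": [
    [[0,-7,0,0.3,0,0,5],[0,-7,0,0.3,0,0,5],[0,-6,0,0.3,0,0,5],[0,-4,0,0.2,0,0,5],[0,-3,0,0,0,0,5]]
  ]
}}

```text
clock: 28.45
eef_pos: [0.4963, -0.0715, 0.0782]
tool_rot: [0.764, 0.645, 0.016, 0.018]
ft_force: [10.9, -1.4, -10.1]
grip_width: 0.0139
```

Run:
```python
from h import *
z=chk('p2')
```

```text
pulled 62.2 after shot 62.3 lat -0.8 z 0.0 F [ 10.9  -1.4 -10.1] vel 0.01 w 0.013898837918618364 [0.764 0.645 0.016 0.018]
clip expected px [186. 104.]
clip px [186.3 104.3] [177  84  20  47 503] [ 0.4698 -0.001   0.02  ]
 red px [196.3 110.8] [196 108   2   7  10] [ 0.4755 -0.0054  0.025 ] along clamp x mm 6.3
 red px [197.1 126.2] [196 116   3  20  34] [ 0.474  -0.0142  0.025 ] along clamp x mm 6.4
 red px [197.8 141.8] [191 139  14   7  76] [ 0.4724 -0.0233  0.025 ] along clamp x mm 6.3
```

>>> {"op": "jog_arm", "data": {
  "deltas": [
    [[0,-6,0,0.3,0,0,5],[0,-6,0,0.3,0,0,5],[0,-4,0,0.3,0,0,5],[0,-3,0,0,0,0,5]]
  ]
}}

```text
clock: 28.9
eef_pos: [0.4914, -0.0707, 0.0782]
tool_rot: [0.764, 0.645, 0.02, 0.023]
ft_force: [11.4, -0.9, -11.6]
grip_width: 0.014
```

Run:
```python
from h import *
z=chk('p3')
```

```text
pulled 67.1 after shot 67.2 lat -0.9 z 0.0 F [ 11.4  -0.9 -11.6] vel 0.008 w 0.014001226044663079 [0.763 0.645 0.02  0.023]
clip expected px [193. 104.]
clip px [193.6 104.4] [184  84  19  46 512] [ 0.47   -0.0012  0.02  ]
 red px [194.4 109.9] [193 106   3   9  14] [ 0.4704 -0.004   0.025 ] along clamp x mm 0.9
 red px [195.3 122.1] [194 117   3  12  21] [ 0.4694 -0.011   0.025 ] along clamp x mm 1.1
 red px [195.9 133.5] [195 130   3   7  13] [ 0.4683 -0.0176  0.025 ] along clamp x mm 1.1
```

Run:
```python
from h import *
z=chk('p4'); sc=camera('scene'); 
for _ in range(5): camera('top')
w=np.load('p4.npz')['im'][60:180,130:270]
a=cv2.resize(w,(560,480),interpolation=2); b=cv2.resize(sc[140:240,130:180],(240,480),interpolation=2)
save('fin.png',np.hstack([a,b])); chk('p5')
```

```text
pulled 67.2 after shot 67.2 lat -0.8 z 0.0 F [ 11.5  -1.2 -11.7] vel 0.005 w 0.01360544545904858 [0.763 0.645 0.02  0.023]
clip expected px [193. 104.]
clip px [193.6 104.4] [184  84  19  47 514] [ 0.4699 -0.0012  0.02  ]
 red px [194.5 111. ] [194 106   2  12  18] [ 0.4703 -0.0046  0.025 ] along clamp x mm 0.9
 red px [195.4 127.5] [194 119   4  18  34] [ 0.4687 -0.014   0.025 ] along clamp x mm 1.0
 red px [196.1 141.8] [189 140  14   6  55] [ 0.4673 -0.0224  0.025 ] along clamp x mm 0.9
pulled 67.2 after shot 67.1 lat -0.9 z 0.0 F [ 11.3  -3.  -10. ] vel 0.002 w 0.013951300797162756 [0.763 0.645 0.02  0.023]
clip expected px [193. 104.]
clip px [193.5 104.4] [184  84  19  46 515] [ 0.4699 -0.0012  0.02  ]
 red px [194.4 108. ] [194 106   2   5   9] [ 0.4706 -0.003   0.025 ] along clamp x mm 1.0
 red px [195.2 121.7] [194 112   3  20  35] [ 0.4693 -0.0107  0.025 ] along clamp x mm 1.1
 red px [196.6 142.1] [189 139  14   7  63] [ 0.4675 -0.0226  0.025 ] along clamp x mm 1.3
```

View pics/fin.png

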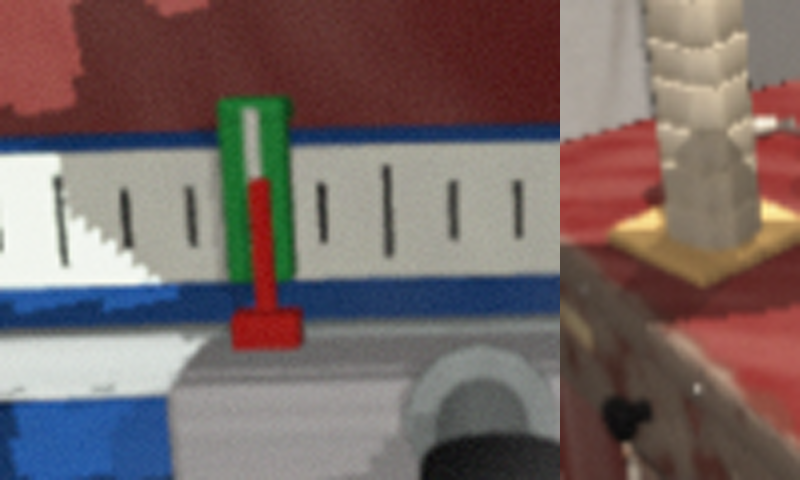

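The red pointer, tip at (260,180), lies right over the clip's white line. The column stands straight on the bat. Handing in.

```bash
python3 -c "
from workcell import *
print(job_done())"
```

```text
the job is handed in; nothing more can be done
None
```

I stacked both loose moulds on the bottom one. The jaw is pulled out and held by its bar with the pointer over the white line, and the job is handed in at about 30 s of the 58 s allowed. No verdict came back.

- **Column:** the last fit put the top mould's centre about 2 mm from the bottom mould's starting position and 1–4° off in angle. The scene picture shows the column standing straight. I did not measure the bottom mould itself again.
- **Clamp:** the jaw is pulled about 67 mm and steady. The pointer measures about 1 mm from the line, within the 2 mm camera calibration, and lies over the line in the last picture. The fingers hold the bar at about 14 mm opening with about 11 N of pull at the wrist; I could not read the finger grip force itself.
- **Disagreements:**
  - I closed on the first mould too high, so I opened again and re-gripped it lower before lifting.
  - The tool ended tilted about 3.5° by the spring load, but it holds still.
  - The outline fit for the moulds' angles sometimes locked on 45° off, so I used the edge directions instead.
- **Cups and jar:** I did not re-measure them at the end. Nothing in the forces or pictures suggests they were touched.

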